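# Inlay and clamp a carved panel

## Task

Get the carved panel ready for glueing: set every dark inlay disc fully home, lying flat, in a round pocket of the panel, one to a pocket, and hang all three hold-down brackets on the slotted posts, one on each, hooks through the slots and pushed down until the catch snaps over and the foot stands on the panel. Let go of everything at the end and leave the hammer, chisel and offcut where they are.

Things in the scene. Friction and masses are not known exactly. Their poses are not given: they have to be found in the camera images.
- jig: Fixture fixed to the bench, place and yaw vary: plywood base (x -110 to 140, y +-135 mm, 12 mm thick) with a light carved wooden panel (x -100 to 90, y +-130 mm, flat top 32 mm above the bench) and behind it three slotted steel posts at y -90, 0 and 90 mm. Origin on the bench under the panel's middle; x from the robot's side towards the posts, z up.
- pocket0 (a point): Floor centre of a round pocket in the panel: 43 mm across, 5 mm deep, with a darker floor 27 mm above the bench, axes as the jig's. The five pockets lie in a row, 48 mm apart; this one at jig x -50, y -96 mm. Any disc fits any pocket.
- pocket1 (a point): Floor centre of a round pocket in the panel: 43 mm across, 5 mm deep, with a darker floor 27 mm above the bench, axes as the jig's. The five pockets lie in a row, 48 mm apart; this one at jig x -50, y -48 mm. Any disc fits any pocket.
- pocket2 (a point): Floor centre of a round pocket in the panel: 43 mm across, 5 mm deep, with a darker floor 27 mm above the bench, axes as the jig's. The five pockets lie in a row, 48 mm apart; this one at jig x -50, y 0 mm. Any disc fits any pocket.
- pocket3 (a point): Floor centre of a round pocket in the panel: 43 mm across, 5 mm deep, with a darker floor 27 mm above the bench, axes as the jig's. The five pockets lie in a row, 48 mm apart; this one at jig x -50, y 48 mm. Any disc fits any pocket.
- pocket4 (a point): Floor centre of a round pocket in the panel: 43 mm across, 5 mm deep, with a darker floor 27 mm above the bench, axes as the jig's. The five pockets lie in a row, 48 mm apart; this one at jig x -50, y 96 mm. Any disc fits any pocket.
- seat0 (a point): Where a fully home bracket's origin and axes come on the post at jig y -90 mm: on the post's front face (jig x 105 mm), mid-width, at the height of the panel's top; axes as the jig's. The post is 44 mm wide, hollow, its top 132 mm above the bench. Its 4 mm thick face has two upright slots: y +-7 mm, z 20.5 to 44.5 and 58.5 to 82.5 mm seen from this point.
- seat1 (a point): The same on the middle post, alike, at jig y 0. On every post the bracket's hooks pass through the slots, moving along +x, while the bracket is held 10.5 to 16.5 mm above its home height; it then goes straight down to home.
- seat2 (a point): The same on the third post, alike, at jig y +90 mm.
- catch0 (a joint): Spring catch in post 0 behind the foot of the lower slot, in m: 0 = sprung forward, 0.006 = pushed back. A bracket let go unlocked hangs on it, about 10 mm above home; pushed down with about 5 to 10 N it shoves the catch back 1 to 2 mm, and the catch springs forward to 0 over the hook's bead some mm before the bracket reaches its stop. Also 0 with no bracket there.
- catch1 (a joint): The same catch inside post 1.
- catch2 (a joint): The same catch inside post 2.
- disc0: Loose dark wooden inlay disc, 40 mm across, 10 mm thick, about 20 g, light rosette on top. Origin at the centre of its underside, z up. Starts flat on the bench on another cardboard sheet (sheets: 1 mm, nothing catches on them; left or right of the jig); three to five of the five discs are present. In a pocket it stands 5 mm above the panel.
- disc1: Loose dark wooden inlay disc, 40 mm across, 10 mm thick, about 20 g, light rosette on top. Origin at the centre of its underside, z up. Starts flat on the bench on another cardboard sheet (sheets: 1 mm, nothing catches on them; left or right of the jig); three to five of the five discs are present. In a pocket it stands 5 mm above the panel.
- disc2: Loose dark wooden inlay disc, 40 mm across, 10 mm thick, about 20 g, light rosette on top. Origin at the centre of its underside, z up. Starts flat on the bench on another cardboard sheet (sheets: 1 mm, nothing catches on them; left or right of the jig); three to five of the five discs are present. In a pocket it stands 5 mm above the panel.
- disc3: Loose dark wooden inlay disc, 40 mm across, 10 mm thick, about 20 g, light rosette on top. Origin at the centre of its underside, z up. Starts flat on the bench on another cardboard sheet (sheets: 1 mm, nothing catches on them; left or right of the jig); three to five of the five discs are present. In a pocket it stands 5 mm above the panel.
- disc4: Loose dark wooden inlay disc, 40 mm across, 10 mm thick, about 20 g, light rosette on top. Origin at the centre of its underside, z up. Starts flat on the bench on another cardboard sheet (sheets: 1 mm, nothing catches on them; left or right of the jig); three to five of the five discs are present. In a pocket it stands 5 mm above the panel.
- bracket0: Loose dark steel hold-down bracket, about 250 g, like a bridge, standing on the bench on a cardboard sheet; the three are alike and fit any post. Origin at the bottom of the back plate (6 x 36 x 84 mm, x -6 to 0) on its rear face, mid-width; x out of the rear face, towards the post when hung; z up. Foot: pad 30 mm across, stem 14 mm, at x -85 mm, bottom at z 0 like the plate's.
- bracket1: Like bracket0. Arm of every bracket: level bar 14 mm wide (y), x -92 to -6, z 56 to 74 mm, free above and at both sides; pinch it from above about x -42, z 63 mm, near the centre of mass.
- bracket2: Like bracket0. Hooks of every bracket: two, 9 mm wide, on the rear face; necks x 0 to 9 mm, 6 mm high, undersides at z 22 and 60 mm; from each hangs a lip 12 mm long, x 5 to 9 mm (5 mm gap to the plate). The lower lip ends at z 10 mm in a round 6 mm bead reaching x 12 mm.
- hammer: Bystander: hammer lying beyond the work, at one side. Leave alone.
- chisel: Bystander: carving chisel, about 23 cm long, lying beyond the work. Leave alone.
- offcut: Bystander: light wooden offcut 50 x 130 x 22 mm behind the jig. Leave alone.
Mind the look-alikes: they are no part of the job. What is shaped like the disc3 but green is not meant. Leave any green or purple look-alike of the disc4 alone.

How it is judged (in metres and radians):
At the end, for the whole second after the job is handed in: Each disc lies in a pocket: within 4 mm of its centre, underside within 2 mm of the floor, tilt under 0.06 rad. Each bracket is on a post: origin within 5 mm (xy) of the seat point, under 3 mm above it, within 0.1 rad, tilt under 0.06, catch under 1.2 mm. All still (20 mm/s) (((horizontal distance between disc0 and pocket0 below 0.004 m and z of disc0 in the frame of pocket0 below 0.002 m and angle between disc0's own z axis and vertical below 0.06 rad) or (horizontal distance between disc0 and pocket1 below 0.004 m and z of disc0 in the frame of pocket1 below 0.002 m and angle between disc0's own z axis and vertical below 0.06 rad) or (horizontal distance between disc0 and pocket2 below 0.004 m and z of disc0 in the frame of pocket2 below 0.002 m and angle between disc0's own z axis and vertical below 0.06 rad) or (horizontal distance between disc0 and pocket3 below 0.004 m and z of disc0 in the frame of pocket3 below 0.002 m and angle between disc0's own z axis and vertical below 0.06 rad) or (horizontal distance between disc0 and pocket4 below 0.004 m and z of disc0 in the frame of pocket4 below 0.002 m and angle between disc0's own z axis and vertical below 0.06 rad)) and ((horizontal distance between disc1 and pocket0 below 0.004 m and z of disc1 in the frame of pocket0 below 0.002 m and angle between disc1's own z axis and vertical below 0.06 rad) or (horizontal distance between disc1 and pocket1 below 0.004 m and z of disc1 in the frame of pocket1 below 0.002 m and angle between disc1's own z axis and vertical below 0.06 rad) or (horizontal distance between disc1 and pocket2 below 0.004 m and z of disc1 in the frame of pocket2 below 0.002 m and angle between disc1's own z axis and vertical below 0.06 rad) or (horizontal distance between disc1 and pocket3 below 0.004 m and z of disc1 in the frame of pocket3 below 0.002 m and angle between disc1's own z axis and vertical below 0.06 rad) or (horizontal distance between disc1 and pocket4 below 0.004 m and z of disc1 in the frame of pocket4 below 0.002 m and angle between disc1's own z axis and vertical below 0.06 rad)) and ((horizontal distance between disc2 and pocket0 below 0.004 m and z of disc2 in the frame of pocket0 below 0.002 m and angle between disc2's own z axis and vertical below 0.06 rad) or (horizontal distance between disc2 and pocket1 below 0.004 m and z of disc2 in the frame of pocket1 below 0.002 m and angle between disc2's own z axis and vertical below 0.06 rad) or (horizontal distance between disc2 and pocket2 below 0.004 m and z of disc2 in the frame of pocket2 below 0.002 m and angle between disc2's own z axis and vertical below 0.06 rad) or (horizontal distance between disc2 and pocket3 below 0.004 m and z of disc2 in the frame of pocket3 below 0.002 m and angle between disc2's own z axis and vertical below 0.06 rad) or (horizontal distance between disc2 and pocket4 below 0.004 m and z of disc2 in the frame of pocket4 below 0.002 m and angle between disc2's own z axis and vertical below 0.06 rad)) and ((horizontal distance between disc3 and pocket0 below 0.004 m and z of disc3 in the frame of pocket0 below 0.002 m and angle between disc3's own z axis and vertical below 0.06 rad) or (horizontal distance between disc3 and pocket1 below 0.004 m and z of disc3 in the frame of pocket1 below 0.002 m and angle between disc3's own z axis and vertical below 0.06 rad) or (horizontal distance between disc3 and pocket2 below 0.004 m and z of disc3 in the frame of pocket2 below 0.002 m and angle between disc3's own z axis and vertical below 0.06 rad) or (horizontal distance between disc3 and pocket3 below 0.004 m and z of disc3 in the frame of pocket3 below 0.002 m and angle between disc3's own z axis and vertical below 0.06 rad) or (horizontal distance between disc3 and pocket4 below 0.004 m and z of disc3 in the frame of pocket4 below 0.002 m and angle between disc3's own z axis and vertical below 0.06 rad)) and ((horizontal distance between disc4 and pocket0 below 0.004 m and z of disc4 in the frame of pocket0 below 0.002 m and angle between disc4's own z axis and vertical below 0.06 rad) or (horizontal distance between disc4 and pocket1 below 0.004 m and z of disc4 in the frame of pocket1 below 0.002 m and angle between disc4's own z axis and vertical below 0.06 rad) or (horizontal distance between disc4 and pocket2 below 0.004 m and z of disc4 in the frame of pocket2 below 0.002 m and angle between disc4's own z axis and vertical below 0.06 rad) or (horizontal distance between disc4 and pocket3 below 0.004 m and z of disc4 in the frame of pocket3 below 0.002 m and angle between disc4's own z axis and vertical below 0.06 rad) or (horizontal distance between disc4 and pocket4 below 0.004 m and z of disc4 in the frame of pocket4 below 0.002 m and angle between disc4's own z axis and vertical below 0.06 rad)) and ((horizontal distance between bracket0 and seat0 below 0.005 m and z of bracket0 in the frame of seat0 below 0.003 m and angle between the x axis of bracket0 and the x axis of seat0, either way round below 0.1 rad and angle between bracket0's own z axis and vertical below 0.06 rad and value of joint catch0 below 0.0012 m) or (horizontal distance between bracket0 and seat1 below 0.005 m and z of bracket0 in the frame of seat1 below 0.003 m and angle between the x axis of bracket0 and the x axis of seat1, either way round below 0.1 rad and angle between bracket0's own z axis and vertical below 0.06 rad and value of joint catch1 below 0.0012 m) or (horizontal distance between bracket0 and seat2 below 0.005 m and z of bracket0 in the frame of seat2 below 0.003 m and angle between the x axis of bracket0 and the x axis of seat2, either way round below 0.1 rad and angle between bracket0's own z axis and vertical below 0.06 rad and value of joint catch2 below 0.0012 m)) and ((horizontal distance between bracket1 and seat0 below 0.005 m and z of bracket1 in the frame of seat0 below 0.003 m and angle between the x axis of bracket1 and the x axis of seat0, either way round below 0.1 rad and angle between bracket1's own z axis and vertical below 0.06 rad and value of joint catch0 below 0.0012 m) or (horizontal distance between bracket1 and seat1 below 0.005 m and z of bracket1 in the frame of seat1 below 0.003 m and angle between the x axis of bracket1 and the x axis of seat1, either way round below 0.1 rad and angle between bracket1's own z axis and vertical below 0.06 rad and value of joint catch1 below 0.0012 m) or (horizontal distance between bracket1 and seat2 below 0.005 m and z of bracket1 in the frame of seat2 below 0.003 m and angle between the x axis of bracket1 and the x axis of seat2, either way round below 0.1 rad and angle between bracket1's own z axis and vertical below 0.06 rad and value of joint catch2 below 0.0012 m)) and ((horizontal distance between bracket2 and seat0 below 0.005 m and z of bracket2 in the frame of seat0 below 0.003 m and angle between the x axis of bracket2 and the x axis of seat0, either way round below 0.1 rad and angle between bracket2's own z axis and vertical below 0.06 rad and value of joint catch0 below 0.0012 m) or (horizontal distance between bracket2 and seat1 below 0.005 m and z of bracket2 in the frame of seat1 below 0.003 m and angle between the x axis of bracket2 and the x axis of seat1, either way round below 0.1 rad and angle between bracket2's own z axis and vertical below 0.06 rad and value of joint catch1 below 0.0012 m) or (horizontal distance between bracket2 and seat2 below 0.005 m and z of bracket2 in the frame of seat2 below 0.003 m and angle between the x axis of bracket2 and the x axis of seat2, either way round below 0.1 rad and angle between bracket2's own z axis and vertical below 0.06 rad and value of joint catch2 below 0.0012 m)) and linear speed of each of disc0, disc1, disc2, disc3, disc4, bracket0, bracket1, bracket2 below 0.02 m/s); the robot touches nothing.
It fails at once if the hammer is shifted by more than 25 mm (distance of hammer from where it was at the start of the episode above 0.025 m).
It fails at once if the chisel is shifted by more than 25 mm (distance of chisel from where it was at the start of the episode above 0.025 m).
It fails at once if the offcut is shifted by more than 25 mm (distance of offcut from where it was at the start of the episode above 0.025 m).
Of disc0, disc1, disc2, disc3, disc4 only 3 to 5 are there at a start; the rules pass over those that are not, and their reading is None.
At some moment in a run one of disc0, disc1, disc2, disc3, disc4 may be knocked a few centimetres aside while the robot is not near it.
It also fails if it takes over 210 s, if anything falls off the work surface, if the arm or the gripper's body presses on something with over 40 N, if the wrist force passes 120 N, or if a joint passes its speed limit or range.

## Robot

A 6-joint arm with a two-finger parallel gripper is mounted at the origin on the work surface. World frame = base frame: x ahead of the robot, y to its left, z up, the work surface at z = 0. Lengths are in mm, angles in rad, forces in N, time in s.
With the tool pointing down it reaches from about 375 to 900 mm from the base axis. Payload 3.1 kg.
Tool frame: the origin (TCP) lies midway between the tips of the shut fingers; the grasp point (between the pads) lies 19 mm behind it (bot.grip_depth is the distance from the TCP to the grasp point, in mm); z points along the fingers, y is the line along which they close (so a half turn about z gives the same grasp; the last joint's range is limited). The gripper opens to 85 mm and grips with 20 to 120 N. Pads are 22 mm wide; open, the fingers measure 114 mm over their backs; the gripper's body (76 mm by 85 mm) begins 54 mm behind the grasp point. The pads swing forward as they close: fully open they stand 13 mm farther back than shut.
Start: joints at [1.159, 0.527, 1.433, -0, 1.181, -0.178], TCP at [144.757, 607.982, 231.31] pointing down, gripper open.
Joint ranges: [-3.08, 3.08], [-0.75, 2.2], [0.22, 2.44], [-1.43, 4.57], [0, 2.65], [-2.85, 2.85]. Speed limits (rad/s): [2.79, 2.79, 3.14, 3.14, 3.14, 3.14].

## Interface

Orientations are given as a unit quaternion [x, y, z, w].
In Python, from station import bot, cams, workorder gives the robot as it stands.
- The arm moves only by the shell command python3 -m inch 'ROWS' [FORCE]. ROWS is a JSON object of lists of equal length, an entry for each row: "xyz": the shift along the world's x, y, z in mm, a list of three; "dr": the turn, a rotation vector about the world's x, y, z in degrees, a list of three; "hand": the opening, from 0 (shut) to 1 (fully open). A call has exactly 10 rows; each row is the pose to reach, as a shift and turn from the pose commanded when the call began; what a row does not reach only later rows make up. A row lasts 1/10 s, in which the tool goes at most 50 mm and 8.59 degrees, less where a joint would pass 70% of its speed; a pose out of reach is approached as far as the arm can. A call with a gripper value outside its range is refused whole. The fingers move at their own pace and stop on an object; FORCE is the grip in N (left out, the last holds). Time passes only in rows, so rows that repeat a pose let the fingers close, or fill a call up. It gives the time, the measured TCP pose, the force, the opening and the grip force at its end, in the units of the state.
- bot.observe(): the state, without advancing time (a new reading comes with each control period).
- cams.read_camera(name): name is "side" or "top"; returns the picture (480x640x3 uint8, red, green, blue); there is no depth.
- cams.camera_params(name): a dict with "intrinsics" (3x3 intrinsics, pixels), "camera_from_world" (4x4, takes a point from world to camera coordinates). Camera axes: x right, y down, z forward; pixel columns grow to the right and rows downward; lengths in mm; the calibration is good to about 2 mm. A picture is of the moment at which its call begins. camera_params takes no time and is no camera call.
- workorder.hand_in(): hands the job in; it is judged then, once.
The state is a dict: "clock": time; "joints": joint angles; "joint_vel": joint speeds; "joint_efforts": joint torques, N m; "eef_pos": TCP position; "eef_rot": TCP orientation; "ft_force": force on the tool from outside, world axes, zero at the start; "wrist_torque": the same for the moment, N m; "width": finger opening in mm; "gripper_force": force on a finger pad.
Only numpy, scipy, OpenCV 4.12 (cv2) and the standard library are available. Lean on these libraries where they do the work, as an engineer would, in place of code of your own. Each camera call takes 0.05 s, during which the arm holds its last target. There are 200 camera calls.

## Working session

There is one attempt and no reset: what is moved stays moved. The work goes in short steps, Python scripts to look and compute and a shell command to move; the robot and the scene stay as the last step left them, time stands still between calls to the robot, and variables do not carry over. Pictures are saved under pics/ and viewed, at most 14 in all, crops included, and the job is handed in when it is done.

```bash
ls; mkdir -p pics
python3 - <<'E'
from station import bot,cams,workorder
import cv2,numpy as np
for n in("top","side"):
    im=cams.read_camera(n); cv2.imwrite(f"pics/{n}0.png",cv2.resize(im[:,:,::-1],(800,600),interpolation=cv2.INTER_CUBIC)); np.save(f"pics/{n}0.npy",im)
    p=cams.camera_params(n);print(n,np.round(np.array(p["intrinsics"]),2).tolist(),np.round(np.array(p["camera_from_world"]),3).tolist())
print(bot.observe())
E
```

```text
pics
top [[499.9, 0.0, 308.38], [0.0, 499.9, 240.31], [0.0, 0.0, 1.0]] [[0.02, -1.0, -0.004, 33.034], [-0.979, -0.019, -0.202, 585.012], [0.202, 0.008, -0.979, 1271.357], [0.0, 0.0, 0.0, 1.0]]
side [[558.09, 0.0, 313.94], [0.0, 558.09, 233.03], [0.0, 0.0, 1.0]] [[-0.998, -0.059, -0.012, 557.097], [-0.03, 0.656, -0.754, 67.914], [0.052, -0.752, -0.657, 1395.015], [0.0, 0.0, 0.0, 1.0]]
{'clock': 0.1, 'joints': array([ 1.15850367e+00,  5.28362398e-01,  1.43379558e+00,  2.04209843e-05,
        1.18141810e+00, -1.78533187e-01]), 'joint_vel': array([ 0.00234974, -0.00193093, -0.00292948,  0.00101636, -0.00033273,
       -0.00044737]), 'joint_efforts': array([-1.27842877e-04, -4.43305063e+01, -1.78586698e+01, -2.25347876e-04,
        3.91598893e-03,  1.18617623e-05]), 'eef_pos': array([144.49076198, 607.39221524, 230.43131429]), 'eef_rot': array([ 1.16617607e-01,  9.93176394e-01, -9.46004458e-04, -2.97755433e-04]), 'ft_force': array([-0.79008754, -1.05489611, -0.17779285]), 'wrist_torque': array([-0.03070703,  0.00292168, -0.00863099]), 'gripper_force': 0.0, 'width': 85.38949354821752}
```

View pics/top0.png

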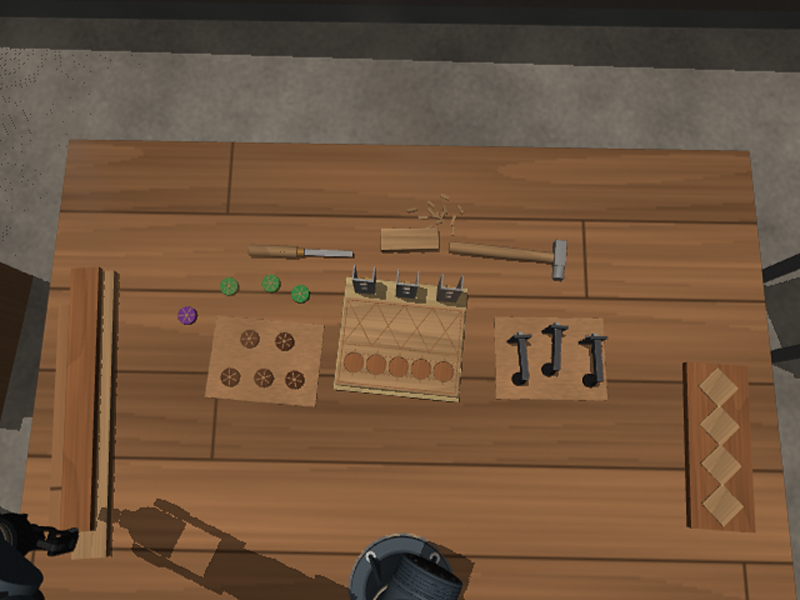

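View pics/side0.png

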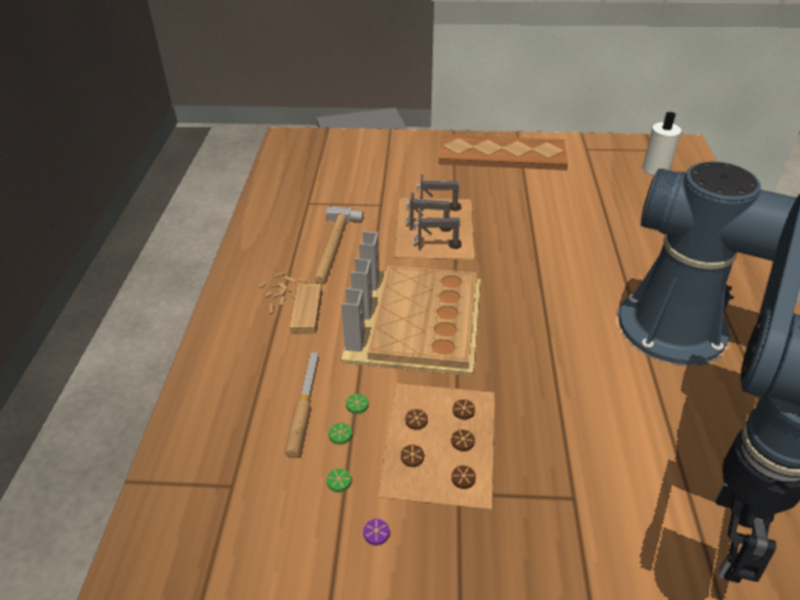

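```bash
cat > h.py <<'E'
import numpy as np,cv2
from station import bot,cams
P={}
for n in("top","side"):
    p=cams.camera_params(n);P[n]=np.array(p["intrinsics"])@np.array(p["camera_from_world"])[:3]
def proj(n,X):
    q=P[n]@np.append(X,1);return q[:2]/q[2]
def tri(a,b):  # top px, side px
    X=cv2.triangulatePoints(P["top"],P["side"],np.array(a,float).reshape(2,1),np.array(b,float).reshape(2,1)).ravel();return X[:3]/X[3]
def onz(n,uv,z):
    M=P[n];A=np.column_stack([M[:,0],M[:,1],-np.array([uv[0],uv[1],1.])]);s=np.linalg.solve(A,-(M[:,2]*z+M[:,3]));return s[:2]
def shot(n,tag):
    im=cams.read_camera(n);np.save(f"pics/{n}{tag}.npy",im);return im
def crop(im,x,y,w,h,s):
    return cv2.resize(im[y:y+h,x:x+w,::-1],None,fx=s,fy=s,interpolation=cv2.INTER_CUBIC)
def blobs(mask,lo,hi):
    n,l,st,c=cv2.connectedComponentsWithStats(mask.astype(np.uint8));return [(c[i].round(2),st[i][4],st[i][:4].tolist()) for i in range(1,n) if lo<=st[i][4]<=hi]
E
python3 - <<'E'
from h import *
t=np.load("pics/top0.npy");s=np.load("pics/side0.npy")
a=np.vstack([crop(t,385,250,110,80,5)[:300,:],np.zeros((0,550,3),np.uint8)])
# brackets: top and side
A=crop(t,390,252,105,75,5.5);B=crop(s,318,132,65,75,5.5)
H=max(A.shape[0],B.shape[0]);cv2.imwrite("pics/br.png",np.hstack([A,B])[:, :800]);print(A.shape,B.shape)
A=crop(t,262,205,115,120,4.8)[:, :];B=crop(s,265,180,125,120,2.0)
C=crop(s,268,180,122,120,4.8)
cv2.imwrite("pics/jt.png",A);cv2.imwrite("pics/js.png",C)
for n,im,box in(("top",t,(160,250,262,330)),("side",s,(300,300,400,410))):
    h=cv2.cvtColor(im,cv2.COLOR_RGB2HSV).astype(int)
    x0,y0,x1,y1=box;m=np.zeros(im.shape[:2],bool);m[y0:y1,x0:x1]=(h[y0:y1,x0:x1,2]<105)
    m=cv2.morphologyEx(m.astype(np.uint8),cv2.MORPH_CLOSE,np.ones((3,3)))
    print(n,blobs(m,60,600))
print("px colours pocket", t[int(367*.8),int(400*.8)],t[int(350*.8),int(400*.8)],s[int(313*.8),int(446*.8)],s[int(305*.8),int(425*.8)],"disc",t[int(343*.8),int(246*.8)])
E
```

```text
(412, 578, 3) (412, 358, 3)
top [(array([199.83, 270.99]), np.int32(161), [193, 264, 15, 15]), (array([227.46, 272.92]), np.int32(179), [220, 266, 16, 15]), (array([184.11, 301.58]), np.int32(175), [177, 294, 16, 16]), (array([210.98, 302.09]), np.int32(173), [204, 295, 16, 15]), (array([235.55, 303.5 ]), np.int32(173), [228, 296, 16, 16]), (array([248.58, 324.6 ]), np.int32(156), [222, 314, 40, 15])]
side [(array([369.95, 329.97]), np.int32(94), [363, 323, 16, 12]), (array([332.57, 338.99]), np.int32(82), [325, 334, 17, 9]), (array([370.92, 355.07]), np.int32(110), [362, 348, 17, 13]), (array([330.06, 367.71]), np.int32(103), [321, 361, 18, 12]), (array([370.75, 385.81]), np.int32(108), [362, 382, 18, 9])]
px colours pocket [133  86  52] [151 118  81] [173 114  67] [196 152 101] disc [104  72  47]
```

View pics/br.png

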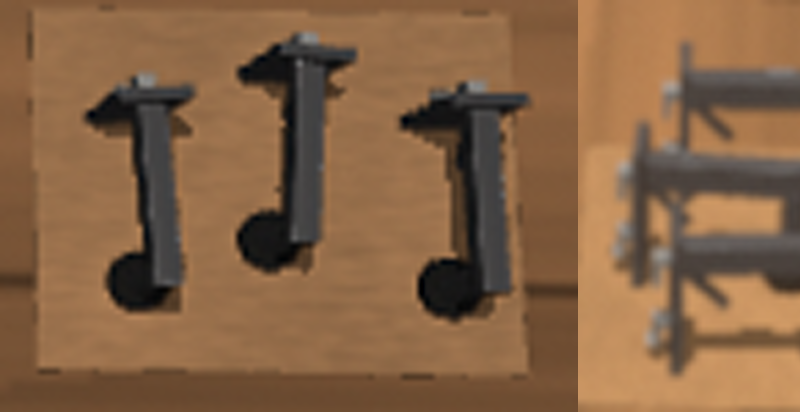

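View pics/jt.png

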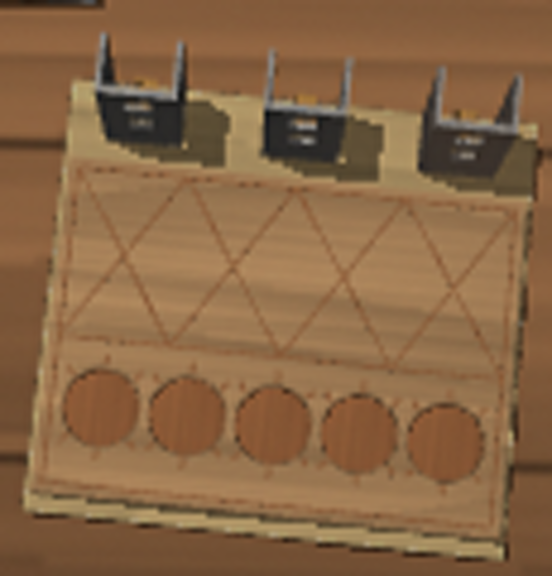

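View pics/js.png

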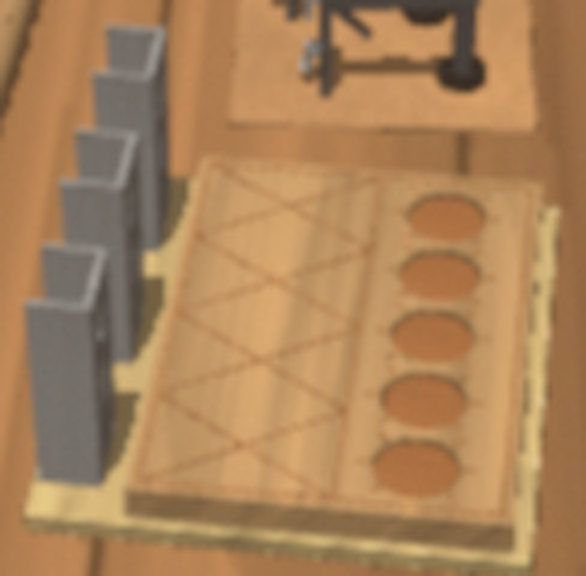

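Run:
```python
from h import *
t=np.load("pics/top0.npy");s=np.load("pics/side0.npy")
c=np.zeros((600,800,3),np.uint8)
def put(im,x,y): c[y:y+im.shape[0],x:x+im.shape[1]]=im
put(crop(t,165,255,90,64,4.4),0,0)          # 396x281
put(crop(s,312,305,80,100,5),400,0)          # 400x500
put(crop(s,322,135,75,70,4.4),0,290)         # 330x308
cv2.imwrite("pics/comp.png",c)
```

```text
(no output)
```

View pics/comp.png

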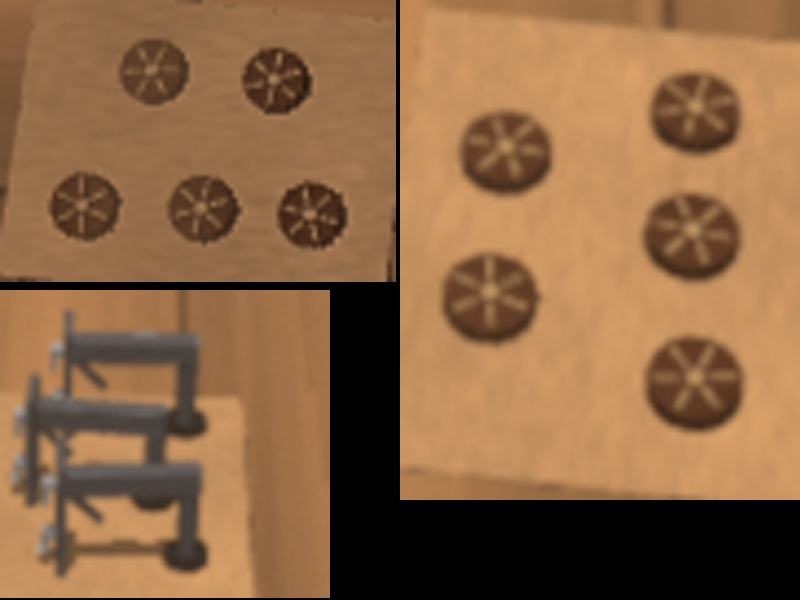

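```bash
cat > m.py <<'E'
from h import *
from scipy.optimize import least_squares
def o(off,s,org=(0,0)): return lambda p:(np.array(p,float)-org+.5)/s-.5+off
def W(q,p):
    x,y,z,a=q;c,s=np.cos(a),np.sin(a);p=np.array(p,float);return np.array([x+c*p[0]-s*p[1],y+s*p[0]+c*p[1],z+p[2]])
def fit(obs,q0,zfix=None):
    def f(q):
        q=[q[0],q[1],q[2] if zfix is None else zfix,q[3]]
        return np.concatenate([proj(n,W(q,p))-uv for n,p,uv in obs]+([] if zfix is None else [[0]]))
    r=least_squares(f,q0,loss="soft_l1",f_scale=.5);return r.x,np.round(f(r.x)[:2*len(obs)].reshape(-1,2),2)
E
python3 - <<'E'
from m import *
jt=o((262,205),4.8);js=o((268,180),4.8)
ys=[96,48,0,-48,-96]
obs=[("top",(-50,y,32),jt(p)) for y,p in zip(ys,[(101,407),(187,416),(272,425),(359,433),(446,442)])]
obs+=[("side",(-50,y,32),js(p)) for y,p in zip(ys[::-1],[(447,217),(440,274),(432,336),(424,400),(417,467)])]
obs+=[("top",(105,y,132),jt(p)) for y,p in zip([112,68,22,-22,-68,-112],[(98,92),(185,99),(264,104),(348,111),(425,122),(517,130)])]
q,r=fit(obs,[550,0,0,0]);print("jig",q.round(2),np.degrees(q[3]).round(2));print(r.tolist())
qz,r=fit(obs,[550,0,0,0],0.);print("jig z0",qz.round(2))
np.save("jig.npy",[qz[0],qz[1],0,qz[3]])
for i in range(5): print("pocket",i,W([qz[0],qz[1],0,qz[3]],(-50,-96+48*i,27)).round(1))
dt=o((165,255),4.4);ds=o((312,305),5)
for a,b in zip([(154,71),(276,80),(83,205),(202,208),(311,215)],[(90,290),(107,147),(294,378),(292,230),(297,106)]):
    print("disc tri",tri(dt(a),ds(b)).round(1),"top@11",onz("top",dt(a),11).round(1),"side@11",onz("side",ds(b),11).round(1))
bt=o((390,252),5.5);bs=o((322,135),4.4,(0,290))
B={"A":[(150,105),(168,287),(137,280),(199,464),(62,455)],"B":[(311,65),(305,242),(268,240),(165,407),(35,378)],"C":[(485,108),(497,292),(450,287),(198,337),(70,313)]}
T=t=np.load("pics/top0.npy");S=np.load("pics/side0.npy");K=5.5
IT=crop(T,390,252,105,75,K);IS=crop(S,322,135,75,75,K)
for k,v in B.items():
    ob=[("top",(-6,0,74),bt(v[0])),("top",(-92,0,74),bt(v[1])),("top",(-85,0,6),bt(v[2])),("side",(-92,0,74),bs(v[3])),("side",(-3,-18,84),bs(v[4]))]
    q,r=fit(ob,[580,-250,0,0]);print(k,q.round(2),np.degrees(q[3]).round(2),r.tolist())
    q,r=fit(ob,[580,-250,1,0],1.);q[2]=1;print("  z1",q.round(2));np.save(f"br{k}.npy",q)
    for n,im,off in(("top",IT,(390,252)),("side",IS,(322,135))):
        for box in([(-6,0),(-18,18),(0,84)],[(-92,-6),(-7,7),(56,74)]):
            c=[W(q,(x,y,z)) for x in box[0] for y in box[1] for z in box[2]]
            uv=[tuple(np.round(((proj(n,p)-off)+.5)*K-.5).astype(int).tolist()) for p in c]
            for i in range(8):
                for b in(1,2,4):
                    if not i&b: cv2.line(im,uv[i],uv[i|b],(0,255,0) if box[0][0]==-6 else (0,255,255),1)
c=np.zeros((600,800,3),np.uint8)
IT=IT[:, :];h=min(412,IT.shape[0])
c=np.hstack([IT[:h,:570][:, 60:540],IS[:h,:320]]);cv2.imwrite("pics/ov.png",c);print(c.shape)
E
```

```text
jig [ 4.9788e+02  1.0670e+01 -1.0000e+00 -8.0000e-02] -4.69
[[0.12, -0.27], [0.09, -0.32], [0.3, -0.37], [0.13, -0.21], [-0.01, -0.25], [-0.08, -0.07], [-0.08, 0.11], [0.05, -0.12], [0.1, -0.1], [-0.15, 0.02], [-0.81, -0.24], [-1.68, 0.0], [-0.07, 0.74], [-0.25, 0.99], [1.84, 0.49], [0.05, 0.54]]
jig z0 [ 4.978e+02  1.094e+01  6.760e+00 -8.000e-02]
pocket 0 [440.  -80.6  27. ]
pocket 1 [444.  -32.8  27. ]
pocket 2 [448.   15.1  27. ]
pocket 3 [451.9  62.9  27. ]
pocket 4 [455.9 110.7  27. ]
disc tri [504.7 340.4   9.3] top@11 [503.7 340.1] side@11 [505.4 341.5]
disc tri [500.4 264.5   8.5] top@11 [499.6 264.1] side@11 [500.8 266.4]
disc tri [421.  378.8   9.1] top@11 [420.1 378.4] side@11 [421.7 380. ]
disc tri [420.6 305.5   9.3] top@11 [419.7 305.3] side@11 [421.3 306.8]
disc tri [417.4 238.4   9.6] top@11 [416.8 238.3] side@11 [418.  239.5]
A [ 5.1373e+02 -2.3970e+02 -8.4100e+00  9.0000e-02] 4.98 [[-0.24, -0.13], [0.16, -0.26], [0.12, 0.38], [0.59, 2.85], [-0.4, -0.93]]
  z1 [ 513.03 -237.46    1.     12.66]
B [ 535.19 -316.29   -2.1   596.84] 34196.48 [[-0.17, -0.79], [0.05, -0.08], [0.22, 0.05], [0.71, 1.11], [0.08, -0.41]]
  z1 [ 534.95 -315.17    1.    628.26]
C [ 558.21 -268.74    8.26  120.03] 6877.37 [[-47.85, -18.77], [-28.94, -25.69], [-28.97, -23.69], [-21.15, 10.97], [-21.11, 20.54]]
  z1 [ 565.48 -262.45    1.    157.75]
(412, 800, 3)
```

View pics/ov.png

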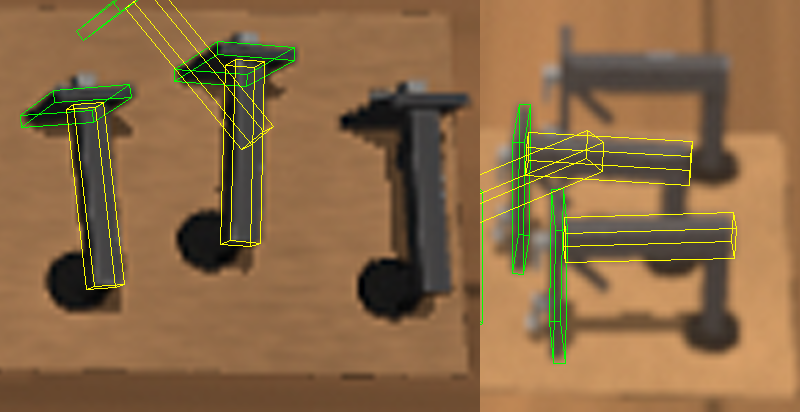

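I see five dark brown discs, in 800-px top-picture pixels at (249,339), (284,341), (230,377), (263,378) and (294,380). The look-alikes are green at (229,286), (271,283) and (300,294), and purple at (187,315). The close crop shows all five of my choices are brown with light rosettes on the left sheet, so I'm starting with the one at (294,380).

```bash
python3 - <<'E'
from m import *
bt=o((390,252),5.5);bs=o((322,135),4.4,(0,290))
B={"A":[(150,105),(168,287),(137,280),(199,464),(62,455)],"B":[(311,65),(305,242),(268,240),(165,407),(35,378)],"C":[(485,108),(497,292),(450,287),(198,337),(70,313)]}
for k,v in B.items():
    ob=[("top",(-6,0,74),bt(v[0])),("top",(-92,0,74),bt(v[1])),("side",(-92,0,74),bs(v[3])),("side",(-3,-18,84),bs(v[4]))]
    q,r=fit(ob,[530,-240-75*"ABC".index(k),1,0],1.);q[2]=1;np.save(f"br{k}.npy",q)
    print(k,q.round(2),np.degrees(q[3]).round(1),r.tolist(),"grasp",W(q,(-42,0,63)).round(1))
j=np.load("jig.npy");print("jig",j.round(3))
for i in range(3): print("seat",i,W(j,(105,-90+90*i,32)).round(1),"grasp at home",W(j,(63,-90+90*i,95)).round(1))
E
python3 -m inch '{"xyz":[[30,-40,0],[60,-80,0],[90,-120,-20],[120,-160,-40],[150,-200,-60],[180,-240,-80],[210,-280,-100],[240,-320,-120],[260,-350,-131],[272,-370,-131]],"dr":[[0,0,-8.5],[0,0,-17],[0,0,-25],[0,0,-33],[0,0,-41],[0,0,-49],[0,0,-57],[0,0,-65],[0,0,-73],[0,0,-81.3]],"hand":[0.65,0.65,0.65,0.65,0.65,0.65,0.65,0.65,0.65,0.65]}' 30
```

```text
A [ 5.1268e+02 -2.3741e+02  1.0000e+00  9.0000e-02] 5.3 [[-0.35, -0.27], [0.25, -0.16], [1.13, 0.47], [-0.03, -3.24]] grasp [ 470.9 -241.3   64. ]
B [ 5.349e+02 -3.152e+02  1.000e+00 -6.000e-02] -3.2 [[-0.26, -0.87], [0.15, -0.08], [0.86, 0.31], [0.14, -1.11]] grasp [ 493.  -312.9   64. ]
C [ 5.1364e+02 -3.9611e+02  1.0000e+00  2.0000e-02] 1.2 [[-0.19, 0.01], [-0.06, -0.12], [0.44, -0.08], [-0.19, -1.01]] grasp [ 471.7 -397.    64. ]
jig [ 4.97797e+02  1.09400e+01  0.00000e+00 -8.30000e-02]
seat 0 [595.  -87.4  32. ] grasp at home [553.2 -84.   95. ]
seat 1 [602.4   2.3  32. ] grasp at home [560.6   5.7  95. ]
seat 2 [609.9  92.   32. ] grasp at home [568.   95.4  95. ]
clock: 1.1
eef_pos: [417.5, 235.4, 98.6]
eef_rot: [0.738, 0.675, -0.001, -0.0]
ft_force: [0.4, 0.5, -0.3]
width: 55.8
gripper_force: 0.0
```

```bash
python3 -m inch '{"xyz":[[0,0,-15],[0,0,-30],[0,0,-45],[0,0,-60],[0,0,-70],[0,0,-80],[0,0,-86],[0,0,-90],[0,0,-90],[0,0,-90]],"dr":[[0,0,0],[0,0,0],[0,0,0],[0,0,0],[0,0,0],[0,0,0],[0,0,0],[0,0,0],[0,0,0],[0,0,0]],"hand":[0.65,0.65,0.65,0.65,0.65,0.65,0.65,0.65,0.65,0.65]}' 30
python3 - <<'E'
from h import *
t=shot("top","1");s=shot("side","1")
uv=proj("top",[417,238,10]);us=proj("side",[417,238,10]);print(uv,us)
a=crop(t,int(uv[0])-25,int(uv[1])-30,50,60,8);b=crop(s,int(us[0])-25,int(us[1])-30,50,60,8)
cv2.imwrite("pics/g1.png",np.hstack([a,b]))
E
```

```text
clock: 2.1
eef_pos: [416.9, 238.1, 10.5]
eef_rot: [0.735, 0.678, 0.0, 0.0]
ft_force: [0.7, -0.5, -0.3]
width: 55.4
gripper_force: 0.0
[235.44964056 303.43263408] [371.40298655 325.56266463]
```

View pics/g1.png

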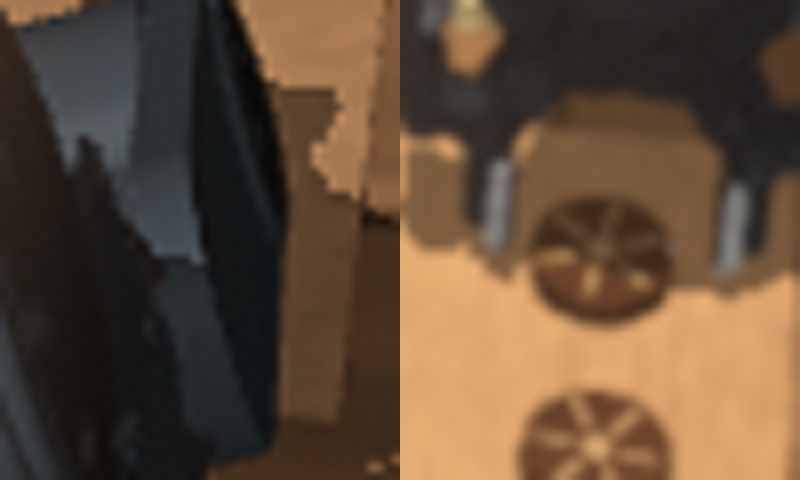

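```bash
python3 -m inch '{"xyz":[[0,0,-4],[0,0,-7],[0,0,-8.5],[0,0,-8.5],[0,0,-8.5],[0,0,-8.5],[0,0,-8.5],[0,0,-8.5],[0,0,-8.5],[0,0,-8.5]],"dr":[[0,0,0],[0,0,0],[0,0,0],[0,0,0],[0,0,0],[0,0,0],[0,0,0],[0,0,0],[0,0,0],[0,0,0]],"hand":[0.65,0.65,0.65,0.65,0.3,0.3,0.3,0.3,0.3,0.3]}' 30
```

```text
clock: 3.2
eef_pos: [416.8, 238.0, 2.0]
eef_rot: [0.735, 0.678, 0.0, 0.0]
ft_force: [0.5, 0.0, 5.4]
width: 38.0
gripper_force: 30.1
```

```bash
python3 -m inch '{"xyz":[[0,0,0],[0,0,1],[0,0,3],[0,0,4],[0,0,4],[0,0,4],[0,0,4],[0,0,4],[0,0,4],[0,0,4]],"dr":[[0,0,0],[0,0,0],[0,0,0],[0,0,0],[0,0,0],[0,0,0],[0,0,0],[0,0,0],[0,0,0],[0,0,0]],"hand":[0.6,0.6,0.6,0.6,0.6,0.3,0.3,0.3,0.3,0.3]}' 30
python3 - <<'E'
from h import *
s=shot("side","2");us=proj("side",[417,238,10]);b=crop(s,int(us[0])-30,int(us[1])-30,60,60,9)
cv2.imwrite("pics/g2.png",b)
E
```

```text
clock: 4.2
eef_pos: [416.8, 238.0, 6.2]
eef_rot: [0.735, 0.678, 0.0, 0.0]
ft_force: [-1.0, -0.3, 4.6]
width: 37.5
gripper_force: 29.6
```

View pics/g2.png

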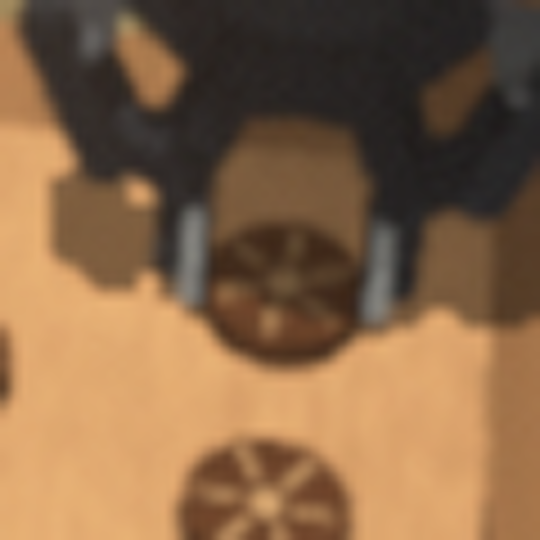

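```bash
python3 - <<'E'
from h import *
for z in(2,6,10,14): print(z,proj("side",[437,247,z]).round(1),proj("side",[399,250,z]).round(1))
E
python3 -m inch '{"xyz":[[0,0,5],[0,0,15],[0,0,30],[0,0,50],[0,0,70],[0,0,85],[0,0,85],[0,0,85],[0,0,85],[0,0,85]],"dr":[[0,0,0],[0,0,0],[0,0,0],[0,0,0],[0,0,0],[0,0,0],[0,0,0],[0,0,0],[0,0,0],[0,0,0]],"hand":[0.3,0.3,0.3,0.3,0.3,0.3,0.3,0.3,0.3,0.3]}' 30
python3 - <<'E'
from h import *
s=shot("side","3");us=proj("side",[417,238,95]);b=crop(s,int(us[0])-30,int(us[1])-30,60,60,6)
t=shot("top","3");us=proj("top",[417,238,95]);a=crop(t,int(us[0])-30,int(us[1])-30,60,60,6)
cv2.imwrite("pics/g3.png",np.hstack([b,a]))
E
```

```text
2 [362.2 330.7] [379.5 332.5]
6 [362.3 329.6] [379.6 331.3]
10 [362.3 328.4] [379.8 330.2]
14 [362.4 327.2] [379.9 329. ]
clock: 5.25
eef_pos: [416.2, 237.8, 90.0]
eef_rot: [0.736, 0.678, -0.001, -0.0]
ft_force: [0.9, 0.1, -0.6]
width: 37.2
gripper_force: 30.1
```

View pics/g3.png

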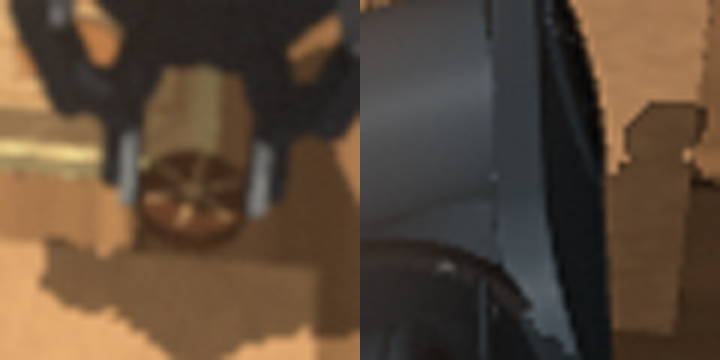

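```bash
python3 - <<'E'
from h import *
us=proj("side",[417,238,95]);off=np.array([int(us[0])-30,int(us[1])-30])
u=off+(191.5/6-.5); print("seen u",u[0],"pred",proj("side",[416.2,238,95]))
E
python3 -m inch '{"xyz":[[5,-15,0],[12,-45,0],[22,-80,0],[32,-110,-10],[38,-124,-20],[40,-128,-30],[40,-128,-38],[40,-128,-44],[40,-128,-44],[40,-128,-44]],"dr":[[0,0,0],[0,0,0],[0,0,0],[0,0,0],[0,0,0],[0,0,0],[0,0,0],[0,0,0],[0,0,0],[0,0,0]],"hand":[0.3,0.3,0.3,0.3,0.3,0.3,0.3,0.3,0.3,0.3]}' 30
python3 - <<'E'
from h import *
s=shot("side","4");us=proj("side",[456,110.7,32]);print(us)
b=crop(s,int(us[0])-30,int(us[1])-45,60,75,8);cv2.imwrite("pics/g4.png",b)
E
```

```text
seen u 374.4166666666667 pred [374.04322023 299.53149289]
clock: 6.35
eef_pos: [456.2, 110.8, 46.7]
eef_rot: [0.735, 0.678, -0.0, -0.0]
ft_force: [-0.7, -0.4, 0.6]
width: 37.2
gripper_force: 30.1
[354.29178387 276.69396432]
```

View pics/g4.png

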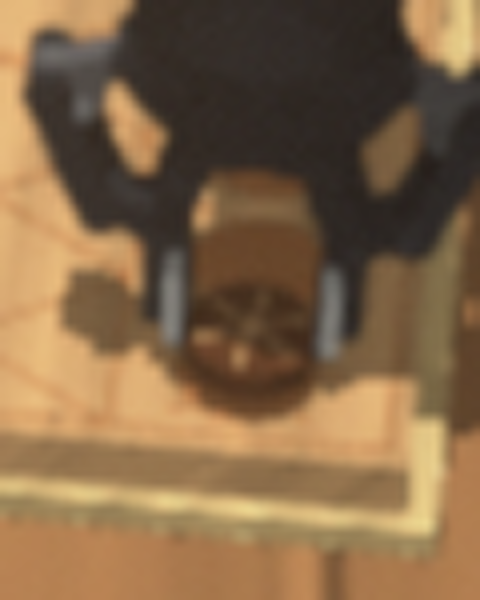

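Run:
```python
from h import *
d=np.array([324+254.5/8-.5,231+318.5/8-.5])
print("disc seen",d,"pred",proj("side",[456.2,110.8,51.5]),"->",onz("side",d,51.5))
print("pocket side-only@32",onz("side",[354.5,276.9],32))
js=[(447,217),(440,274),(432,336),(424,400),(417,467)]
jt=[(446,442),(359,433),(272,425),(187,416),(101,407)]
for a,b in zip(js,jt): print(onz("side",[268+(a[0]+.5)/4.8-.5,180+(a[1]+.5)/4.8-.5],32).round(1),onz("top",[262+(b[0]+.5)/4.8-.5,205+(b[1]+.5)/4.8-.5],32).round(1))
```

```text
disc seen [355.3125 270.3125] pred [354.50524731 270.84578007] -> [454.326657   108.95119194]
pocket side-only@32 [455.50797817 111.3551533 ]
[440.  -79.5] [439.4 -80.9]
[444.  -32.4] [443.5 -32.7]
[448.2  16.3] [446.9  15.6]
[452.2  64. ] [451.   62.8]
[455.6 111.3] [455.1 110.7]
```

```bash
python3 -m inch '{"xyz":[[0.3,0,-2],[0.3,0,-4],[0.3,0,-6],[0.3,0,-8],[0.3,0,-9],[0.3,0,-10],[0.3,0,-11],[0.3,0,-12],[0.3,0,-12],[0.3,0,-12]],"dr":[[0,0,0],[0,0,0],[0,0,0],[0,0,0],[0,0,0],[0,0,0],[0,0,0],[0,0,0],[0,0,0],[0,0,0]],"hand":[0.3,0.3,0.3,0.3,0.3,0.3,0.3,0.3,0.3,0.3]}' 30
```

```text
clock: 7.4
eef_pos: [457.1, 110.0, 34.8]
eef_rot: [0.735, 0.678, -0.0, -0.0]
ft_force: [-0.2, 1.0, -0.7]
width: 37.2
gripper_force: 30.1
```

```bash
cat > look.py <<'E'
import sys
from h import *
im=shot("side",sys.argv[1]);h=cv2.cvtColor(im,cv2.COLOR_RGB2HSV).astype(int)
m=np.zeros(im.shape[:2],bool);m[290:420,280:420]=h[290:420,280:420,2]<105
for c,a,b in blobs(cv2.morphologyEx(m.astype(np.uint8),cv2.MORPH_CLOSE,np.ones((3,3))),50,200): print("side blob",c,a,onz("side",c,6).round(1))
print(bot.observe()["eef_pos"].round(1))
E
python3 -m inch '{"xyz":[[0,0,-1],[0,0,-2],[0,0,-2.2],[0,0,-2.2],[0,0,-2.2],[0,0,-2.2],[0,0,-2.2],[0,0,5],[0,0,30],[0,0,60]],"dr":[[0,0,0],[0,0,0],[0,0,0],[0,0,0],[0,0,0],[0,0,0],[0,0,0],[0,0,0],[0,0,0],[0,0,0]],"hand":[0.3,0.3,0.3,0.62,0.62,0.62,0.62,0.62,0.62,0.62]}' 30
python3 look.py 5
```

```text
clock: 8.4
eef_pos: [456.1, 109.9, 95.0]
eef_rot: [0.736, 0.677, -0.001, -0.001]
ft_force: [0.6, 0.7, 0.3]
width: 53.3
gripper_force: 0.0
side blob [370.77 386.4 ] 73 [420.9 391.1]
[458.9 110.1  99.2]
```

```bash
cat > look.py <<'E'
import sys
from h import *
R=np.load("pics/side0.npy");im=shot("side",sys.argv[1]) if len(sys.argv)<3 else np.load(f"pics/side{sys.argv[1]}.npy")
D={1:(329.7,362.7),2:(333,334.1),3:(370.4,380.3),4:(370,350.7),5:(371,325.9)}
for k,(u,v) in D.items():
    u,v=round(u),round(v);T=R[v-9:v+12,u-11:u+12];S=im[v-45:v+45,u-45:u+45]
    r=cv2.matchTemplate(S,T,cv2.TM_CCOEFF_NORMED);y,x=np.unravel_index(r.argmax(),r.shape)
    print("disc",k,"shift px",x-34,y-36,"score %.2f here %.2f"%(r.max(),r[36,34]))
E
python3 look.py 5 x
python3 - <<'E'
from h import *
s=np.load("pics/side5.npy");cv2.imwrite("pics/g5.png",crop(s,255,170,160,120,5)[:600,:800])
for p in((456,110.7,37),):print(((proj("side",p)-(255,170))+.5)*5)
E
```

```text
disc 1 shift px 0 0 score 1.00 here 1.00
disc 2 shift px 0 0 score 1.00 here 1.00
disc 3 shift px 0 0 score 1.00 here 1.00
disc 4 shift px 0 0 score 1.00 here 1.00
disc 5 shift px -1 25 score 0.88 here -0.37
[499.34018304 528.49164565]
```

View pics/g5.png

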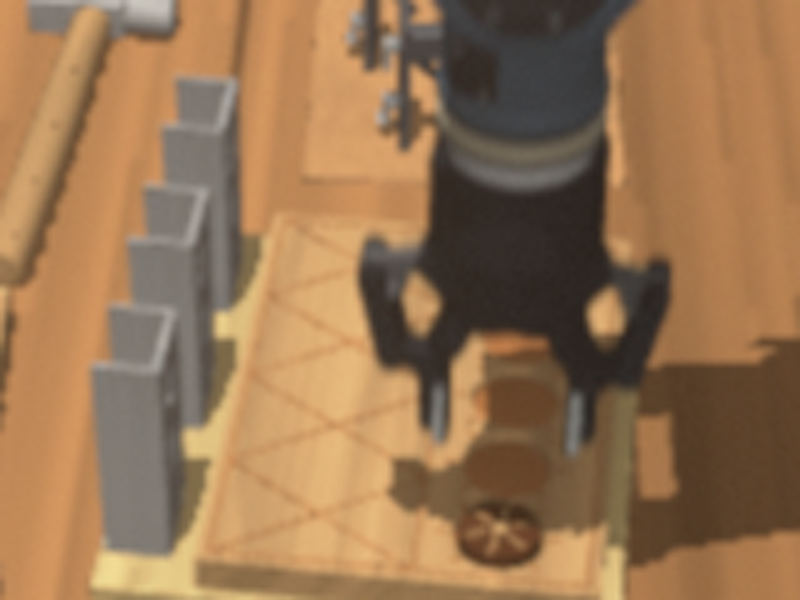

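Pic g5 shows the first disc flat in pocket 4, at (499,528) in the crop, exactly where the model predicts. Next is the second disc.

```bash
Z='"dr":[[0,0,0],[0,0,0],[0,0,0],[0,0,0],[0,0,0],[0,0,0],[0,0,0],[0,0,0],[0,0,0],[0,0,0]]'
python3 -m inch '{"xyz":[[10,35,0],[22,80,0],[34,120,0],[42,146,0],[44.7,154.1,0],[44.7,154.1,-20],[44.7,154.1,-45],[44.7,154.1,-65],[44.7,154.1,-65],[44.7,154.1,-65]],"dr":[[0,0,0],[0,0,0],[0,0,0],[0,0,0],[0,0,0],[0,0,0],[0,0,0],[0,0,0],[0,0,0],[0,0,0]],"hand":[0.62,0.62,0.62,0.62,0.62,0.62,0.62,0.62,0.62,0.62]}' 30
python3 -m inch '{"xyz":[[0,0,-10],[0,0,-18],[0,0,-23],[0,0,-25.3],[0,0,-25.3],[0,0,-25.3],[0,0,-25.3],[0,0,-25.3],[0,0,-25.3],[0,0,-25.3]],"dr":[[0,0,0],[0,0,0],[0,0,0],[0,0,0],[0,0,0],[0,0,0],[0,0,0],[0,0,0],[0,0,0],[0,0,0]],"hand":[0.62,0.62,0.62,0.62,0.62,0.3,0.3,0.3,0.3,0.3]}' 30
```

```text
clock: 9.45
eef_pos: [501.4, 263.3, 29.8]
eef_rot: [0.736, 0.677, -0.001, -0.0]
ft_force: [0.5, -0.2, 0.4]
width: 53.2
gripper_force: 0.0
clock: 10.45
eef_pos: [501.9, 264.2, 4.9]
eef_rot: [0.735, 0.678, 0.0, 0.0]
ft_force: [0.0, -1.4, 4.1]
width: 37.3
gripper_force: 30.1
```

```bash
python3 -m inch '{"xyz":[[0,0,5],[0,0,20],[0,0,45],[-6,-25,70],[-17,-70,70],[-28,-115,70],[-38,-160,70],[-46,-190,65],[-48.5,-201.7,55],[-48.5,-201.7,45]],"dr":[[0,0,0],[0,0,0],[0,0,0],[0,0,0],[0,0,0],[0,0,0],[0,0,0],[0,0,0],[0,0,0],[0,0,0]],"hand":[0.3,0.3,0.3,0.3,0.3,0.3,0.3,0.3,0.3,0.3]}' 30
python3 -m inch '{"xyz":[[0,0,0],[0,0,-3],[0,0,-6],[0,0,-9],[0,0,-12],[0,0,-14],[0,0,-15],[0,0,-16],[0,0,-16.5],[0,0,-16.5]],"dr":[[0,0,0],[0,0,0],[0,0,0],[0,0,0],[0,0,0],[0,0,0],[0,0,0],[0,0,0],[0,0,0],[0,0,0]],"hand":[0.3,0.3,0.3,0.3,0.3,0.3,0.3,0.3,0.3,0.3]}' 30
```

```text
clock: 11.45
eef_pos: [453.7, 60.7, 50.2]
eef_rot: [0.737, 0.676, 0.001, 0.001]
ft_force: [-0.1, -0.1, -0.8]
width: 37.8
gripper_force: 30.2
clock: 12.45
eef_pos: [453.3, 62.3, 33.0]
eef_rot: [0.736, 0.678, -0.0, -0.0]
ft_force: [-0.2, 0.1, -0.1]
width: 37.4
gripper_force: 30.2
```

```bash
cat > look.py <<'E'
import sys
from h import *
R=np.load("pics/side0.npy");im=shot("side",sys.argv[1]);bad=0
D={1:(329.7,362.7),2:(333,334.1),3:(370.4,380.3),4:(370,350.7),5:(371,325.9)}
for k in map(int,sys.argv[2:]):
    u,v=map(round,D[k]);T=R[v-9:v+12,u-11:u+12];S=im[v-45:v+45,u-45:u+45]
    r=cv2.matchTemplate(S,T,cv2.TM_CCOEFF_NORMED);y,x=np.unravel_index(r.argmax(),r.shape)
    print("disc",k,"shift px",x-34,y-36,"score %.2f here %.2f"%(r.max(),r[36,34]));bad|=(x!=34 or y!=36 or r.max()<.9)
sys.exit(bad)
E
python3 -m inch '{"xyz":[[0,0,-1],[0,0,-1.7],[0,0,-1.7],[0,0,-1.7],[0,0,-1.7],[0,0,-1.7],[0,0,5],[0,0,20],[0,0,40],[0,0,47]],"dr":[[0,0,0],[0,0,0],[0,0,0],[0,0,0],[0,0,0],[0,0,0],[0,0,0],[0,0,0],[0,0,0],[0,0,0]],"hand":[0.3,0.3,0.62,0.62,0.62,0.62,0.62,0.62,0.62,0.62]}' 30
python3 look.py 6 1 3 4 && python3 -m inch '{"xyz":[[-6,45,0],[-12,92,0],[-18,140,0],[-24,188,0],[-29,226,0],[-31.3,242.7,-15],[-31.3,242.7,-35],[-31.3,242.7,-50],[-31.3,242.7,-50],[-31.3,242.7,-50]],"dr":[[0,0,0],[0,0,0],[0,0,0],[0,0,0],[0,0,0],[0,0,0],[0,0,0],[0,0,0],[0,0,0],[0,0,0]],"hand":[0.62,0.62,0.62,0.62,0.62,0.62,0.62,0.62,0.62,0.62]}' 30 && python3 -m inch '{"xyz":[[0,0,-10],[0,0,-18],[0,0,-23],[0,0,-25.5],[0,0,-25.5],[0,0,-25.5],[0,0,-25.5],[0,0,-25.5],[0,0,-25.5],[0,0,-25.5]],"dr":[[0,0,0],[0,0,0],[0,0,0],[0,0,0],[0,0,0],[0,0,0],[0,0,0],[0,0,0],[0,0,0],[0,0,0]],"hand":[0.62,0.62,0.62,0.62,0.62,0.3,0.3,0.3,0.3,0.3]}' 30
```

```text
clock: 13.45
eef_pos: [454.0, 62.4, 81.6]
eef_rot: [0.735, 0.678, 0.001, 0.001]
ft_force: [0.3, -0.5, 0.0]
width: 52.8
gripper_force: 0.0
disc 1 shift px 0 0 score 1.00 here 1.00
disc 3 shift px 0 0 score 1.00 here 1.00
disc 4 shift px 0 0 score 1.00 here 1.000
```

```bash
sed -i 's/sys.exit(bad)/sys.exit(int(bad))/' look.py
python3 -m inch '{"xyz":[[-6,45,0],[-12,92,0],[-18,140,0],[-24,188,0],[-29,226,0],[-31.3,242.7,-15],[-31.3,242.7,-35],[-31.3,242.7,-50],[-31.3,242.7,-50],[-31.3,242.7,-50]],"dr":[[0,0,0],[0,0,0],[0,0,0],[0,0,0],[0,0,0],[0,0,0],[0,0,0],[0,0,0],[0,0,0],[0,0,0]],"hand":[0.62,0.62,0.62,0.62,0.62,0.62,0.62,0.62,0.62,0.62]}' 30 && python3 -m inch '{"xyz":[[0,0,-10],[0,0,-18],[0,0,-23],[0,0,-25.5],[0,0,-25.5],[0,0,-25.5],[0,0,-25.5],[0,0,-25.5],[0,0,-25.5],[0,0,-25.5]],"dr":[[0,0,0],[0,0,0],[0,0,0],[0,0,0],[0,0,0],[0,0,0],[0,0,0],[0,0,0],[0,0,0],[0,0,0]],"hand":[0.62,0.62,0.62,0.62,0.62,0.3,0.3,0.3,0.3,0.3]}' 30
python3 -m inch '{"xyz":[[0,0,8],[0,0,35],[1,-15,70],[6,-62,70],[11,-110,70],[15,-158,70],[20,-206,70],[24,-252,70],[27,-280,65],[27.4,-290.6,50]],"dr":[[0,0,0],[0,0,0],[0,0,0],[0,0,0],[0,0,0],[0,0,0],[0,0,0],[0,0,0],[0,0,0],[0,0,0]],"hand":[0.3,0.3,0.3,0.3,0.3,0.3,0.3,0.3,0.3,0.3]}' 30
python3 -m inch '{"xyz":[[0,0,-4],[0,0,-8],[0,0,-11],[0,0,-14],[0,0,-16],[0,0,-18],[0,0,-20],[0,0,-21],[0,0,-21.5],[0,0,-21.5]],"dr":[[0,0,0],[0,0,0],[0,0,0],[0,0,0],[0,0,0],[0,0,0],[0,0,0],[0,0,0],[0,0,0],[0,0,0]],"hand":[0.3,0.3,0.3,0.3,0.3,0.3,0.3,0.3,0.3,0.3]}' 30
```

```text
clock: 14.5
eef_pos: [421.6, 304.9, 29.6]
eef_rot: [0.736, 0.678, -0.001, -0.0]
ft_force: [0.4, -0.2, 0.2]
width: 52.9
gripper_force: 0.0
clock: 15.5
eef_pos: [422.0, 305.1, 4.9]
eef_rot: [0.735, 0.678, 0.0, 0.0]
ft_force: [-0.8, -0.5, 5.0]
width: 37.9
gripper_force: 30.2
clock: 16.5
eef_pos: [451.7, 11.3, 55.5]
eef_rot: [0.737, 0.676, 0.002, 0.002]
ft_force: [0.1, -0.3, -0.7]
width: 37.4
gripper_force: 30.2
clock: 17.5
eef_pos: [449.3, 14.5, 33.0]
eef_rot: [0.736, 0.678, -0.0, -0.0]
ft_force: [-0.2, -0.1, 1.0]
width: 37.5
gripper_force: 30.2
```

```bash
python3 -m inch '{"xyz":[[0,0,-1],[0,0,-1.7],[0,0,-1.7],[0,0,-1.7],[0,0,-1.7],[0,0,-1.7],[0,0,5],[0,0,20],[0,0,40],[0,0,47]],"dr":[[0,0,0],[0,0,0],[0,0,0],[0,0,0],[0,0,0],[0,0,0],[0,0,0],[0,0,0],[0,0,0],[0,0,0]],"hand":[0.3,0.3,0.62,0.62,0.62,0.62,0.62,0.62,0.62,0.62]}' 30
python3 look.py 7 1 3 && python3 -m inch '{"xyz":[[8,45,0],[16,92,0],[24,140,0],[32,188,0],[40,234,0],[48,278,0],[54,310,0],[56.7,325.5,-15],[56.7,325.5,-35],[56.7,325.5,-50]],"dr":[[0,0,0],[0,0,0],[0,0,0],[0,0,0],[0,0,0],[0,0,0],[0,0,0],[0,0,0],[0,0,0],[0,0,0]],"hand":[0.62,0.62,0.62,0.62,0.62,0.62,0.62,0.62,0.62,0.62]}' 30 && python3 -m inch '{"xyz":[[0,0,0],[0,0,-10],[0,0,-18],[0,0,-23],[0,0,-25.5],[0,0,-25.5],[0,0,-25.5],[0,0,-25.5],[0,0,-25.5],[0,0,-25.5]],"dr":[[0,0,0],[0,0,0],[0,0,0],[0,0,0],[0,0,0],[0,0,0],[0,0,0],[0,0,0],[0,0,0],[0,0,0]],"hand":[0.62,0.62,0.62,0.62,0.62,0.3,0.3,0.3,0.3,0.3]}' 30 &&
python3 -m inch '{"xyz":[[0,0,8],[0,0,35],[-3,-15,70],[-10,-60,70],[-18,-108,70],[-26,-156,70],[-34,-204,70],[-42,-252,70],[-50,-300,70],[-56,-340,65]],"dr":[[0,0,0],[0,0,0],[0,0,0],[0,0,0],[0,0,0],[0,0,0],[0,0,0],[0,0,0],[0,0,0],[0,0,0]],"hand":[0.3,0.3,0.3,0.3,0.3,0.3,0.3,0.3,0.3,0.3]}' 30 &&
python3 -m inch '{"xyz":[[-3,-20,0],[-4.7,-33.4,-5],[-4.7,-33.4,-12],[-4.7,-33.4,-18],[-4.7,-33.4,-24],[-4.7,-33.4,-28],[-4.7,-33.4,-31],[-4.7,-33.4,-34],[-4.7,-33.4,-36.5],[-4.7,-33.4,-36.5]],"dr":[[0,0,0],[0,0,0],[0,0,0],[0,0,0],[0,0,0],[0,0,0],[0,0,0],[0,0,0],[0,0,0],[0,0,0]],"hand":[0.3,0.3,0.3,0.3,0.3,0.3,0.3,0.3,0.3,0.3]}' 30
```

```text
clock: 18.5
eef_pos: [450.1, 14.4, 81.6]
eef_rot: [0.735, 0.678, 0.001, 0.001]
ft_force: [-0.2, -0.3, -0.4]
width: 53.1
gripper_force: 0.0
disc 1 shift px 0 0 score 1.00 here 1.00
disc 3 shift px 0 0 score 1.00 here 1.00
clock: 19.55
eef_pos: [505.1, 340.4, 28.3]
eef_rot: [0.735, 0.678, -0.001, -0.0]
ft_force: [0.1, 0.2, -0.6]
width: 53.1
gripper_force: 0.0
clock: 20.55
eef_pos: [506.2, 340.0, 4.7]
eef_rot: [0.735, 0.678, 0.0, 0.0]
ft_force: [-1.0, 0.8, 0.8]
width: 37.4
gripper_force: 30.1
clock: 21.55
eef_pos: [450.1, -2.2, 70.5]
eef_rot: [0.736, 0.677, 0.001, 0.001]
ft_force: [1.4, 0.0, -0.6]
width: 37.6
gripper_force: 30.2
clock: 22.55
eef_pos: [445.4, -33.3, 32.9]
eef_rot: [0.735, 0.678, -0.0, 0.0]
ft_force: [-0.6, -0.1, 0.1]
width: 37.6
gripper_force: 30.3
```

```bash
python3 -m inch '{"xyz":[[0,0,-1],[0,0,-1.7],[0,0,-1.7],[0,0,-1.7],[0,0,-1.7],[0,0,-1.7],[0,0,5],[0,0,20],[0,0,40],[0,0,47]],"dr":[[0,0,0],[0,0,0],[0,0,0],[0,0,0],[0,0,0],[0,0,0],[0,0,0],[0,0,0],[0,0,0],[0,0,0]],"hand":[0.3,0.3,0.62,0.62,0.62,0.62,0.62,0.62,0.62,0.62]}' 30
python3 look.py 8 3 && python3 -m inch '{"xyz":[[-2,42,0],[-5,90,0],[-8,138,0],[-10,186,0],[-13,234,0],[-16,282,0],[-18,330,0],[-21,376,0],[-23,402,0],[-23,411.8,-10]],"dr":[[0,0,0],[0,0,0],[0,0,0],[0,0,0],[0,0,0],[0,0,0],[0,0,0],[0,0,0],[0,0,0],[0,0,0]],"hand":[0.62,0.62,0.62,0.62,0.62,0.62,0.62,0.62,0.62,0.62]}' 30 && python3 -m inch '{"xyz":[[0,0,-20],[0,0,-40],[0,0,-54],[0,0,-62],[0,0,-65.5],[0,0,-65.5],[0,0,-65.5],[0,0,-65.5],[0,0,-65.5],[0,0,-65.5]],"dr":[[0,0,0],[0,0,0],[0,0,0],[0,0,0],[0,0,0],[0,0,0],[0,0,0],[0,0,0],[0,0,0],[0,0,0]],"hand":[0.62,0.62,0.62,0.62,0.62,0.62,0.3,0.3,0.3,0.3]}' 30 &&
python3 -m inch '{"xyz":[[0,0,8],[0,0,35],[1,-15,70],[3,-60,70],[5,-108,70],[7,-156,70],[9,-204,70],[11,-252,70],[13,-300,70],[15,-348,70]],"dr":[[0,0,0],[0,0,0],[0,0,0],[0,0,0],[0,0,0],[0,0,0],[0,0,0],[0,0,0],[0,0,0],[0,0,0]],"hand":[0.3,0.3,0.3,0.3,0.3,0.3,0.3,0.3,0.3,0.3]}' 30 &&
python3 -m inch '{"xyz":[[2,-45,0],[3,-85,0],[4,-105,-10],[4,-111.6,-18],[4,-111.6,-24],[4,-111.6,-29],[4,-111.6,-34],[4,-111.6,-38],[4,-111.6,-41.5],[4,-111.6,-41.5]],"dr":[[0,0,0],[0,0,0],[0,0,0],[0,0,0],[0,0,0],[0,0,0],[0,0,0],[0,0,0],[0,0,0],[0,0,0]],"hand":[0.3,0.3,0.3,0.3,0.3,0.3,0.3,0.3,0.3,0.3]}' 30
```

```text
clock: 23.55
eef_pos: [446.1, -33.6, 81.6]
eef_rot: [0.735, 0.678, 0.001, 0.001]
ft_force: [-0.5, 0.5, -0.5]
width: 52.8
gripper_force: 0.0
disc 3 shift px 0 0 score 1.00 here 1.00
clock: 24.6
eef_pos: [422.6, 381.5, 70.3]
eef_rot: [0.734, 0.679, 0.002, 0.0]
ft_force: [0.1, -0.5, 1.1]
width: 53.1
gripper_force: 0.0
clock: 25.6
eef_pos: [423.0, 378.6, 5.4]
eef_rot: [0.735, 0.678, 0.001, 0.0]
ft_force: [0.8, -0.5, 4.0]
width: 37.3
gripper_force: 30.4
clock: 26.6
eef_pos: [437.3, 28.7, 74.9]
eef_rot: [0.735, 0.678, 0.0, 0.0]
ft_force: [0.5, -1.1, -0.2]
width: 37.8
gripper_force: 30.2
clock: 27.6
eef_pos: [441.2, -80.6, 32.7]
eef_rot: [0.735, 0.678, -0.0, -0.0]
ft_force: [-0.5, -0.1, -1.2]
width: 37.5
gripper_force: 30.2
```

```bash
python3 -m inch '{"xyz":[[0,0,-1],[0,0,-1.7],[0,0,-1.7],[0,0,-1.7],[0,0,-1.7],[0,0,-1.7],[0,0,5],[0,0,25],[0,0,55],[0,0,87]],"dr":[[0,0,0],[0,0,0],[0,0,0],[0,0,0],[0,0,0],[0,0,0],[0,0,0],[0,0,0],[0,0,0],[0,0,0]],"hand":[0.3,0.3,0.62,0.62,0.62,0.62,0.62,0.62,0.62,0.62]}' 30
python3 -m inch '{"xyz":[[3,-16,0],[6,-32,0],[9,-48,0],[12,-64,0],[15,-80,0],[18,-96,0],[21,-112,0],[24,-128,0],[27,-146,0],[31,-160.5,0]],"dr":[[0,0,-8],[0,0,-16],[0,0,-24],[0,0,-32],[0,0,-40],[0,0,-48],[0,0,-56],[0,0,-64],[0,0,-72],[0,0,-80]],"hand":[0.45,0.45,0.45,0.45,0.45,0.45,0.45,0.45,0.45,0.45]}' 100
python3 - <<'E'
from h import *
t=shot("top","9");s=shot("side","9");c=np.zeros((600,800,3),np.uint8)
b=crop(s,265,130,135,110,4);c[:440,:540]=b
a=crop(s,333,205,50,75,4);c[0:300,580:780]=a[:300,:200]
# numeric seating check: rosette patch of seated discs vs predicted positions
j=np.load("jig.npy")
T=np.load("pics/side5.npy");R=None
from m import W
for i in range(5):
    print(i,proj("side",W(j,(-50,-96+48*i,37))).round(1),((proj("side",W(j,(-50,-96+48*i,37)))-(333,205)+.5)*4+[580,0]).round())
cv2.imwrite("pics/g9.png",c)
E
```

```text
clock: 28.6
eef_pos: [440.7, -81.0, 120.8]
eef_rot: [0.736, 0.677, -0.0, -0.001]
ft_force: [1.1, -0.7, -0.7]
width: 53.0
gripper_force: 0.0
clock: 29.6
eef_pos: [472.2, -242.6, 120.4]
eef_rot: [0.999, 0.043, -0.0, 0.0]
ft_force: [0.3, -0.3, -0.4]
width: 38.4
gripper_force: 0.0
0 [360.8 223.1] [693.  74.]
1 [359.3 235.1] [687. 122.]
2 [357.8 247.8] [681. 173.]
3 [356.1 261.1] [675. 227.]
4 [354.4 275.2] [668. 283.]
```

View pics/g9.png

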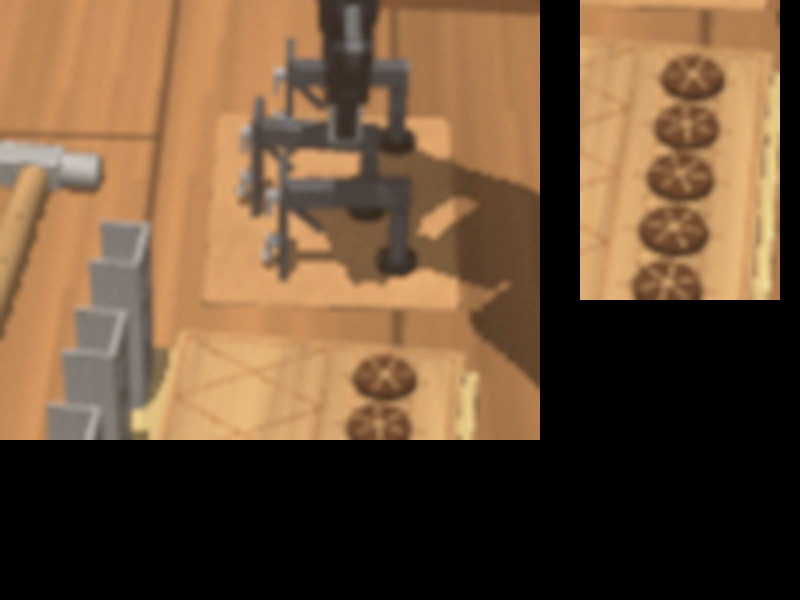

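Pic g9 shows all five discs in their pockets; in the right crop they're at (693,76), (687,126), (681,176), (674,229) and (668,283), all as predicted. The gripper is above the nearest bracket.

```bash
python3 -m inch '{"xyz":[[0,0,0],[0,0,-12],[0,0,-26],[0,0,-40],[0,0,-54],[0,0,-66],[0,0,-73],[0,0,-75],[0,0,-75],[0,0,-75]],"dr":[[0,0,0],[0,0,0],[0,0,0],[0,0,0],[0,0,0],[0,0,0],[0,0,0],[0,0,0],[0,0,0],[0,0,0]],"hand":[0.45,0.45,0.45,0.45,0.45,0.45,0.45,0.45,0.45,0.45]}' 100
python3 -m inch '{"xyz":[[0,0,0],[0,0,0],[0,0,0],[0,0,0],[0,0,0],[0,0,0],[0,0,0],[0,0,0],[0,0,0],[0,0,0]],"dr":[[0,0,0],[0,0,0],[0,0,0],[0,0,0],[0,0,0],[0,0,0],[0,0,0],[0,0,0],[0,0,0],[0,0,0]],"hand":[0.05,0.05,0.05,0.05,0.05,0.05,0.05,0.05,0.05,0.05]}' 100
```

```text
clock: 30.7
eef_pos: [472.7, -241.9, 45.4]
eef_rot: [0.999, 0.046, 0.0, 0.0]
ft_force: [0.0, -0.1, -0.1]
width: 38.6
gripper_force: 0.0
clock: 31.7
eef_pos: [472.7, -242.0, 45.6]
eef_rot: [0.999, 0.046, 0.0, 0.0]
ft_force: [0.0, -0.5, 5.5]
width: 12.2
gripper_force: 97.6
```

```bash
python3 -m inch '{"xyz":[[0,0,8],[0,0,25],[0,0,45],[3,10,60],[10,40,60],[18,72,60],[26,104,60],[34,134,60],[40,153,60],[42.4,160.6,60]],"dr":[[0,0,0],[0,0,0],[0,0,0],[0,0,-1],[0,0,-3],[0,0,-5],[0,0,-7],[0,0,-9],[0,0,-10],[0,0,-10]],"hand":[0.05,0.05,0.05,0.05,0.05,0.05,0.05,0.05,0.05,0.05]}' 100
python3 -m inch '{"xyz":[[0,0,-4],[0,0,-8],[0,0,-12],[0,0,-14],[0,0,-15.5],[0,0,-15.5],[0,0,-15.5],[0,0,-15.5],[0,0,-15.5],[0,0,-15.5]],"dr":[[0,0,0],[0,0,0],[0,0,0],[0,0,0],[0,0,0],[0,0,0],[0,0,0],[0,0,0],[0,0,0],[0,0,0]],"hand":[0.05,0.05,0.05,0.05,0.05,0.05,0.05,0.05,0.05,0.05]}' 100
python3 - <<'E'
from m import *
s=shot("side","10");t=shot("top","10");j=np.load("jig.npy")
e=bot.observe()["eef_pos"];print(e)
# predicted bracket pose from grip; overlay in side and top views
q=[e[0]+42*np.cos(j[3])-1.4,e[1]+42*np.sin(j[3])+.4,45.5,j[3]]
def ov(n,ctr,w,h,K):
    im=np.load(f"pics/{n}10.npy");c=proj(n,ctr);x,y=int(c[0])-w//2,int(c[1])-h//2;I=crop(im,x,y,w,h,K)
    def box(q,b,col):
        c=[W(q,(X,Y,Z)) for X in b[0] for Y in b[1] for Z in b[2]]
        uv=[tuple(np.round(((proj(n,p)-(x,y))+.5)*K-.5).astype(int).tolist()) for p in c]
        for i in range(8):
            for k in(1,2,4):
                if not i&k: cv2.line(I,uv[i],uv[i|k],col,1)
    box(q,[(-6,0),(-18,18),(0,84)],(0,255,0));box(q,[(-92,-6),(-7,7),(56,74)],(0,255,255))
    box(j,[(105,109),(-112,-68),(12,132)],(255,255,0));return I
c=W(j,(80,-80,80));cv2.imwrite("pics/g10.png",np.hstack([ov("side",c,66,90,6),ov("top",c,66,90,6)]))
E
```

```text
clock: 32.7
eef_pos: [514.3, -79.0, 104.9]
eef_rot: [0.999, -0.04, -0.001, -0.0]
ft_force: [-0.1, -0.5, -1.7]
width: 12.4
gripper_force: 97.6
clock: 33.7
eef_pos: [514.9, -81.1, 89.6]
eef_rot: [0.999, -0.041, 0.0, 0.0]
ft_force: [-0.5, -0.3, -2.3]
width: 12.2
gripper_force: 97.6
[514.79817409 -81.05865648  89.58965105]
```

```bash
python3 -m inch '{"xyz":[[5,-0.4,0],[10,-0.8,0],[15,-1.2,0],[19,-1.6,0],[22,-1.8,0],[25,-2.1,0],[28,-2.3,0],[30,-2.5,0],[32,-2.7,0],[34,-2.8,0]],"dr":[[0,0,0],[0,0,0],[0,0,0],[0,0,0],[0,0,0],[0,0,0],[0,0,0],[0,0,0],[0,0,0],[0,0,0]],"hand":[0.05,0.05,0.05,0.05,0.05,0.05,0.05,0.05,0.05,0.05]}' 110
```

```text
clock: 34.8
eef_pos: [548.8, -83.9, 89.5]
eef_rot: [0.999, -0.041, -0.0, -0.0]
ft_force: [0.1, 0.1, -1.6]
width: 11.9
gripper_force: 108.2
```

```bash
python3 -m inch '{"xyz":[[1,-0.1,0],[2,-0.2,0],[3,-0.25,0],[4,-0.3,0],[5,-0.4,0],[6,-0.5,0],[6,-0.5,0],[6,-0.5,0],[6,-0.5,0],[6,-0.5,0]],"dr":[[0,0,0],[0,0,0],[0,0,0],[0,0,0],[0,0,0],[0,0,0],[0,0,0],[0,0,0],[0,0,0],[0,0,0]],"hand":[0.05,0.05,0.05,0.05,0.05,0.05,0.05,0.05,0.05,0.05]}' 110
```

```text
clock: 35.8
eef_pos: [553.6, -84.2, 89.4]
eef_rot: [0.999, -0.041, -0.001, -0.0]
ft_force: [-5.2, -0.6, 1.6]
width: 12.5
gripper_force: 108.8
```

```bash
python3 -m inch '{"xyz":[[-0.7,0,-1],[-0.7,0,-2.5],[-0.7,0,-4],[-0.7,0,-5.5],[-0.7,0,-7],[-0.7,0,-8.5],[-0.7,0,-10],[-0.7,0,-11],[-0.7,0,-12],[-0.7,0,-12]],"dr":[[0,0,0],[0,0,0],[0,0,0],[0,0,0],[0,0,0],[0,0,0],[0,0,0],[0,0,0],[0,0,0],[0,0,0]],"hand":[0.05,0.05,0.05,0.05,0.05,0.05,0.05,0.05,0.05,0.05]}' 110
```

```text
clock: 36.8
eef_pos: [553.6, -84.2, 77.6]
eef_rot: [0.999, -0.041, -0.001, -0.0]
ft_force: [-5.5, -0.1, 3.0]
width: 12.3
gripper_force: 109.4
```

```bash
python3 -m inch '{"xyz":[[0,0,-0.5],[0,0,-1],[0,0,-1.5],[0,0,-2],[0,0,-2.5],[0,0,-3],[0,0,-3.5],[0,0,-3.5],[0,0,-3.5],[0,0,-3.5]],"dr":[[0,0,0],[0,0,0],[0,0,0],[0,0,0],[0,0,0],[0,0,0],[0,0,0],[0,0,0],[0,0,0],[0,0,0]],"hand":[0.05,0.05,0.05,0.05,0.05,0.05,0.05,0.05,0.05,0.05]}' 110
```

```text
clock: 37.8
eef_pos: [553.7, -84.3, 77.5]
eef_rot: [0.999, -0.04, 0.0, 0.0]
ft_force: [-11.3, 1.4, 24.7]
width: 12.2
gripper_force: 112.8
```

```bash
python3 -m inch '{"xyz":[[0,0,1.5],[0,0,3.2],[0,0,3.2],[0,0,3.2],[0,0,3.2],[0,0,3.2],[0,0,6],[0,0,20],[0,0,38],[0,0,46]],"dr":[[0,0,0],[0,0,0],[0,0,0],[0,0,0],[0,0,0],[0,0,0],[0,0,0],[0,0,0],[0,0,0],[0,0,0]],"hand":[0.05,0.05,0.45,0.45,0.45,0.45,0.45,0.45,0.45,0.45]}' 110
python3 -m inch '{"xyz":[[-10,-35,0],[-22,-80,0],[-34,-125,0],[-45,-170,0],[-54,-208,0],[-59.7,-228.9,0],[-59.7,-228.9,-10],[-59.7,-228.9,-25],[-59.7,-228.9,-40],[-59.7,-228.9,-50]],"dr":[[0,0,0],[0,0,1.5],[0,0,1.5],[0,0,1.5],[0,0,1.5],[0,0,1.5],[0,0,1.5],[0,0,1.5],[0,0,1.5],[0,0,1.5]],"hand":[0.45,0.45,0.45,0.45,0.45,0.45,0.45,0.45,0.45,0.45]}' 110
python3 -m inch '{"xyz":[[0,0,-10],[0,0,-18],[0,0,-24],[0,0,-25],[0,0,-25],[0,0,-25],[0,0,-25],[0,0,-25],[0,0,-25],[0,0,-25]],"dr":[[0,0,0],[0,0,0],[0,0,0],[0,0,0],[0,0,0],[0,0,0],[0,0,0],[0,0,0],[0,0,0],[0,0,0]],"hand":[0.45,0.45,0.45,0.45,0.45,0.05,0.05,0.05,0.05,0.05]}' 100
```

```text
clock: 38.8
eef_pos: [555.1, -84.7, 121.4]
eef_rot: [0.999, -0.041, 0.001, 0.0]
ft_force: [0.1, -0.9, -0.8]
width: 38.3
gripper_force: 0.0
clock: 39.8
eef_pos: [493.8, -311.6, 68.4]
eef_rot: [1.0, -0.028, -0.001, -0.001]
ft_force: [-0.8, -0.4, -0.5]
width: 38.6
gripper_force: 0.0
clock: 40.8
eef_pos: [494.8, -313.8, 45.7]
eef_rot: [1.0, -0.028, 0.001, 0.001]
ft_force: [-0.6, 0.7, 5.8]
width: 12.2
gripper_force: 98.0
```

```bash
python3 -m inch '{"xyz":[[0,0,8],[0,0,30],[0,0,62],[0,0,98],[0,10,130],[3,45,135],[7,92,135],[11,140,135],[15,188,135],[20,236,135]],"dr":[[0,0,0],[0,0,0],[0,0,0],[0,0,0],[0,0,-0.5],[0,0,-1],[0,0,-1.5],[0,0,-1.5],[0,0,-1.5],[0,0,-1.5]],"hand":[0.05,0.05,0.05,0.05,0.05,0.05,0.05,0.05,0.05,0.05]}' 110
python3 -m inch '{"xyz":[[4,42,0],[7,74,0],[7.7,85.9,0],[7.7,85.9,-20],[7.7,85.9,-45],[7.7,85.9,-68],[7.7,85.9,-83],[7.7,85.9,-90],[7.7,85.9,-90],[7.7,85.9,-90]],"dr":[[0,0,0],[0,0,0],[0,0,0],[0,0,0],[0,0,0],[0,0,0],[0,0,0],[0,0,0],[0,0,0],[0,0,0]],"hand":[0.05,0.05,0.05,0.05,0.05,0.05,0.05,0.05,0.05,0.05]}' 110
python3 -m inch '{"xyz":[[5,-0.4,0],[10,-0.8,0],[15,-1.2,0],[19,-1.6,0],[22,-1.8,0],[25,-2.1,0],[28,-2.3,0],[30,-2.5,0],[32,-2.7,0],[34,-2.8,0]],"dr":[[0,0,0],[0,0,0],[0,0,0],[0,0,0],[0,0,0],[0,0,0],[0,0,0],[0,0,0],[0,0,0],[0,0,0]],"hand":[0.05,0.05,0.05,0.05,0.05,0.05,0.05,0.05,0.05,0.05]}' 110
```

```text
clock: 41.8
eef_pos: [513.2, -75.2, 179.7]
eef_rot: [0.999, -0.041, -0.001, -0.0]
ft_force: [0.5, -0.1, -2.5]
width: 12.4
gripper_force: 107.6
clock: 42.8
eef_pos: [522.4, 8.2, 90.4]
eef_rot: [0.999, -0.041, 0.0, 0.0]
ft_force: [0.2, -0.6, -2.5]
width: 12.3
gripper_force: 107.7
clock: 43.8
eef_pos: [556.1, 5.8, 89.9]
eef_rot: [0.999, -0.041, -0.0, -0.0]
ft_force: [0.1, 0.7, -2.4]
width: 12.1
gripper_force: 107.7
```

Free so far; press onto the face next, then push down in two stages.

```bash
python3 -m inch '{"xyz":[[1,-0.1,0],[2,-0.2,0],[3,-0.25,0],[4,-0.3,0],[5,-0.4,0],[6,-0.5,0],[6,-0.5,0],[6,-0.5,0],[6,-0.5,0],[6,-0.5,0]],"dr":[[0,0,0],[0,0,0],[0,0,0],[0,0,0],[0,0,0],[0,0,0],[0,0,0],[0,0,0],[0,0,0],[0,0,0]],"hand":[0.05,0.05,0.05,0.05,0.05,0.05,0.05,0.05,0.05,0.05]}' 110
```

```text
clock: 44.8
eef_pos: [561.6, 5.3, 89.9]
eef_rot: [0.999, -0.041, -0.0, -0.0]
ft_force: [-1.7, -0.9, -1.7]
width: 12.2
gripper_force: 107.8
```

```bash
python3 -m inch '{"xyz":[[0.5,0,0],[1,-0.1,0],[1,-0.1,0],[1,-0.1,-1],[1,-0.1,-2.5],[1,-0.1,-4],[1,-0.1,-6],[1,-0.1,-8],[1,-0.1,-10],[1,-0.1,-10]],"dr":[[0,0,0],[0,0,0],[0,0,0],[0,0,0],[0,0,0],[0,0,0],[0,0,0],[0,0,0],[0,0,0],[0,0,0]],"hand":[0.05,0.05,0.05,0.05,0.05,0.05,0.05,0.05,0.05,0.05]}' 110
python3 -m inch '{"xyz":[[0,0,-1],[0,0,-2],[0,0,-3],[0,0,-4],[0,0,-5],[0,0,-5.5],[0,0,-6],[0,0,-6],[0,0,-6],[0,0,-6]],"dr":[[0,0,0],[0,0,0],[0,0,0],[0,0,0],[0,0,0],[0,0,0],[0,0,0],[0,0,0],[0,0,0],[0,0,0]],"hand":[0.05,0.05,0.05,0.05,0.05,0.05,0.05,0.05,0.05,0.05]}' 110
```

```text
clock: 45.8
eef_pos: [561.6, 5.6, 79.2]
eef_rot: [0.999, -0.041, -0.002, -0.0]
ft_force: [-5.0, 1.0, -2.4]
width: 12.3
gripper_force: 107.8
clock: 46.8
eef_pos: [561.7, 5.5, 77.6]
eef_rot: [0.999, -0.041, -0.001, 0.0]
ft_force: [-12.5, 1.2, 25.3]
width: 12.5
gripper_force: 112.1
```

```bash
python3 -m inch '{"xyz":[[0,0,1.5],[0,0,3.2],[0,0,3.2],[0,0,3.2],[0,0,3.2],[0,0,3.2],[0,0,8],[0,0,26],[0,0,48],[0,0,66]],"dr":[[0,0,0],[0,0,0],[0,0,0],[0,0,0],[0,0,0],[0,0,0],[0,0,0],[0,0,0],[0,0,0],[0,0,0]],"hand":[0.05,0.05,0.45,0.45,0.45,0.45,0.45,0.45,0.45,0.45]}' 110
python3 -m inch '{"xyz":[[-8,-36,0],[-18,-82,0],[-28,-129,0],[-38,-176,0],[-48,-223,0],[-58,-270,0],[-68,-317,0],[-78,-360,0],[-87,-392,0],[-90,-402.6,0]],"dr":[[0,0,0],[0,0,0],[0,0,1],[0,0,2],[0,0,3],[0,0,4],[0,0,5],[0,0,5.9],[0,0,5.9],[0,0,5.9]],"hand":[0.45,0.45,0.45,0.45,0.45,0.45,0.45,0.45,0.45,0.45]}' 110
python3 -m inch '{"xyz":[[0,0,-10],[0,0,-30],[0,0,-50],[0,0,-68],[0,0,-82],[0,0,-90],[0,0,-95],[0,0,-95],[0,0,-95],[0,0,-95]],"dr":[[0,0,0],[0,0,0],[0,0,0],[0,0,0],[0,0,0],[0,0,0],[0,0,0],[0,0,0],[0,0,0],[0,0,0]],"hand":[0.45,0.45,0.45,0.45,0.45,0.45,0.45,0.45,0.45,0.45]}' 100
python3 -m inch '{"xyz":[[0,0,0],[0,0,0],[0,0,0],[0,0,0],[0,0,0],[0,0,0],[0,0,0],[0,0,0],[0,0,0],[0,0,0]],"dr":[[0,0,0],[0,0,0],[0,0,0],[0,0,0],[0,0,0],[0,0,0],[0,0,0],[0,0,0],[0,0,0],[0,0,0]],"hand":[0.05,0.05,0.05,0.05,0.05,0.05,0.05,0.05,0.05,0.05]}' 100
```

```text
clock: 47.8
eef_pos: [563.5, 5.1, 141.2]
eef_rot: [0.999, -0.041, 0.001, 0.0]
ft_force: [-0.1, 0.1, -0.1]
width: 38.6
gripper_force: 0.0
clock: 48.8
eef_pos: [472.4, -401.8, 140.5]
eef_rot: [1.0, 0.009, 0.001, 0.001]
ft_force: [0.5, -0.4, 0.8]
width: 38.6
gripper_force: 0.0
clock: 49.8
eef_pos: [473.5, -397.9, 45.8]
eef_rot: [1.0, 0.01, 0.001, 0.001]
ft_force: [0.0, 0.1, -0.2]
width: 38.6
gripper_force: 0.0
clock: 50.8
eef_pos: [473.3, -398.0, 45.8]
eef_rot: [1.0, 0.011, 0.0, 0.001]
ft_force: [-0.5, -1.0, 5.8]
width: 12.7
gripper_force: 98.3
```

```bash
python3 -m inch '{"xyz":[[0,0,8],[0,0,30],[0,0,62],[0,0,98],[0,10,132],[4,45,140],[9,92,140],[14,140,140],[19,188,140],[24,236,140]],"dr":[[0,0,0],[0,0,0],[0,0,0],[0,0,0],[0,0,-1],[0,0,-2],[0,0,-3],[0,0,-4],[0,0,-5],[0,0,-5.9]],"hand":[0.05,0.05,0.05,0.05,0.05,0.05,0.05,0.05,0.05,0.05]}' 110
python3 -m inch '{"xyz":[[6,46,0],[12,94,0],[18,142,0],[24,190,0],[29,230,0],[32.4,252,0],[32.4,259.7,0],[32.4,259.7,-20],[32.4,259.7,-50],[32.4,259.7,-75]],"dr":[[0,0,0],[0,0,0],[0,0,0],[0,0,0],[0,0,0],[0,0,0],[0,0,0],[0,0,0],[0,0,0],[0,0,0]],"hand":[0.05,0.05,0.05,0.05,0.05,0.05,0.05,0.05,0.05,0.05]}' 110
python3 -m inch '{"xyz":[[0,0,-12],[0,0,-18],[0,0,-20],[0,0,-20],[0,0,-20],[4,-0.3,-20],[8,-0.7,-20],[12,-1,-20],[16,-1.3,-20],[20,-1.7,-20]],"dr":[[0,0,0],[0,0,0],[0,0,0],[0,0,0],[0,0,0],[0,0,0],[0,0,0],[0,0,0],[0,0,0],[0,0,0]],"hand":[0.05,0.05,0.05,0.05,0.05,0.05,0.05,0.05,0.05,0.05]}' 110
python3 -m inch '{"xyz":[[2,-0.1,0],[4,-0.3,0],[6,-0.5,0],[8,-0.7,0],[10,-0.8,0],[12,-1,0],[14,-1.2,0],[15,-1.2,0],[16,-1.3,0],[16,-1.3,0]],"dr":[[0,0,0],[0,0,0],[0,0,0],[0,0,0],[0,0,0],[0,0,0],[0,0,0],[0,0,0],[0,0,0],[0,0,0]],"hand":[0.05,0.05,0.05,0.05,0.05,0.05,0.05,0.05,0.05,0.05]}' 110
```

```text
clock: 51.8
eef_pos: [496.2, -159.2, 184.7]
eef_rot: [0.999, -0.042, -0.001, -0.001]
ft_force: [1.0, 0.1, -2.6]
width: 12.3
gripper_force: 107.6
clock: 52.8
eef_pos: [528.8, 97.7, 109.0]
eef_rot: [0.999, -0.041, -0.0, 0.0]
ft_force: [0.1, 0.0, -2.7]
width: 11.9
gripper_force: 107.7
clock: 53.8
eef_pos: [550.0, 96.5, 90.1]
eef_rot: [0.999, -0.041, 0.0, -0.0]
ft_force: [0.1, -1.2, -2.7]
width: 12.4
gripper_force: 107.7
clock: 54.8
eef_pos: [565.6, 95.3, 90.0]
eef_rot: [0.999, -0.041, 0.0, -0.0]
ft_force: [-0.3, 0.5, -2.3]
width: 12.3
gripper_force: 107.7
```

```bash
python3 -m inch '{"xyz":[[1,-0.1,0],[2,-0.2,0],[3,-0.3,0],[4,-0.3,0],[4.5,-0.3,0],[5,-0.4,0],[5,-0.4,0],[5,-0.4,0],[5,-0.4,0],[5,-0.4,0]],"dr":[[0,0,0],[0,0,0],[0,0,0],[0,0,0],[0,0,0],[0,0,0],[0,0,0],[0,0,0],[0,0,0],[0,0,0]],"hand":[0.05,0.05,0.05,0.05,0.05,0.05,0.05,0.05,0.05,0.05]}' 110
```

```text
clock: 55.8
eef_pos: [569.1, 95.0, 89.9]
eef_rot: [0.999, -0.041, -0.001, 0.0]
ft_force: [-4.5, 0.3, 1.0]
width: 12.2
gripper_force: 108.2
```

```bash
python3 -m inch '{"xyz":[[0,0,-1],[0,0,-2],[0,0,-3],[0,0,-4],[0,0,-5],[0,0,-6],[0,0,-7],[0,0,-8],[0,0,-9],[0,0,-10]],"dr":[[0,0,0],[0,0,0],[0,0,0],[0,0,0],[0,0,0],[0,0,0],[0,0,0],[0,0,0],[0,0,0],[0,0,0]],"hand":[0.05,0.05,0.05,0.05,0.05,0.05,0.05,0.05,0.05,0.05]}' 110
python3 -m inch '{"xyz":[[0,0,-1],[0,0,-2],[0,0,-3],[0,0,-4],[0,0,-5],[0,0,-5.5],[0,0,-6],[0,0,-6],[0,0,-6],[0,0,-6]],"dr":[[0,0,0],[0,0,0],[0,0,0],[0,0,0],[0,0,0],[0,0,0],[0,0,0],[0,0,0],[0,0,0],[0,0,0]],"hand":[0.05,0.05,0.05,0.05,0.05,0.05,0.05,0.05,0.05,0.05]}' 110
```

```text
clock: 56.8
eef_pos: [569.1, 95.0, 79.3]
eef_rot: [0.999, -0.041, -0.002, -0.0]
ft_force: [-5.8, 0.5, -0.6]
width: 12.1
gripper_force: 107.9
clock: 57.8
eef_pos: [569.2, 95.1, 77.8]
eef_rot: [0.999, -0.041, -0.001, 0.0]
ft_force: [-12.8, 0.1, 25.6]
width: 11.8
gripper_force: 112.1
```

```bash
python3 -m inch '{"xyz":[[0,0,1.5],[0,0,3.2],[0,0,3.2],[0,0,3.2],[0,0,3.2],[0,0,3.2],[0,0,8],[0,0,26],[0,0,48],[0,0,70]],"dr":[[0,0,0],[0,0,0],[0,0,0],[0,0,0],[0,0,0],[0,0,0],[0,0,0],[0,0,0],[0,0,0],[0,0,0]],"hand":[0.05,0.05,0.45,0.45,0.45,0.45,0.45,0.45,0.45,0.45]}' 110
python3 -m inch '{"xyz":[[-20,10,10],[-40,40,30],[-60,85,50],[-80,130,60],[-100,170,60],[-120,210,60],[-140,250,60],[-160,290,60],[-180,330,60],[-190,350,60]],"dr":[[0,0,0],[0,0,0],[0,0,0],[0,0,0],[0,0,0],[0,0,0],[0,0,0],[0,0,0],[0,0,0],[0,0,0]],"hand":[0.45,0.45,0.45,0.45,0.45,0.45,0.45,0.45,0.45,0.45]}' 110
python3 - <<'E'
from m import *
s=shot("side","20");t=shot("top","20");j=np.load("jig.npy")
def ov(n,x,y,w,h,K,on):
    I=crop(np.load(f"pics/{n}20.npy"),x,y,w,h,K)
    for i in range(3):
        if not on: break
        q=W(j,(105,-90+90*i,32));q=[*q,j[3]]
        for b in([(-6,0),(-18,18),(0,84)],[(-92,-6),(-7,7),(56,74)]):
            uv=[tuple(np.round(((proj(n,W(q,(X,Y,Z)))-(x,y))+.5)*K-.5).astype(int).tolist()) for X in b[0] for Y in b[1] for Z in b[2]]
            for a in range(8):
                for k in(1,2,4):
                    if not a&k: cv2.line(I,uv[a],uv[a|k],(0,255,0),1)
    return I
r=lambda on:np.vstack([ov("side",268,165,122,128,3.25 if 0 else 3.2,on),ov("top",262,200,122,58,3.2,on)])
I=np.hstack([r(False),r(True)]);print(I.shape);cv2.imwrite("pics/end.png",I)
E
```

```text
clock: 58.8
eef_pos: [570.6, 94.9, 144.8]
eef_rot: [0.999, -0.041, 0.0, 0.0]
ft_force: [0.8, -0.3, -1.0]
width: 38.8
gripper_force: 0.0
clock: 59.8
eef_pos: [378.6, 448.0, 204.5]
eef_rot: [0.999, -0.039, 0.0, -0.001]
ft_force: [0.6, -0.4, 0.6]
width: 38.9
gripper_force: 0.0
(596, 780, 3)
```

View pics/end.png

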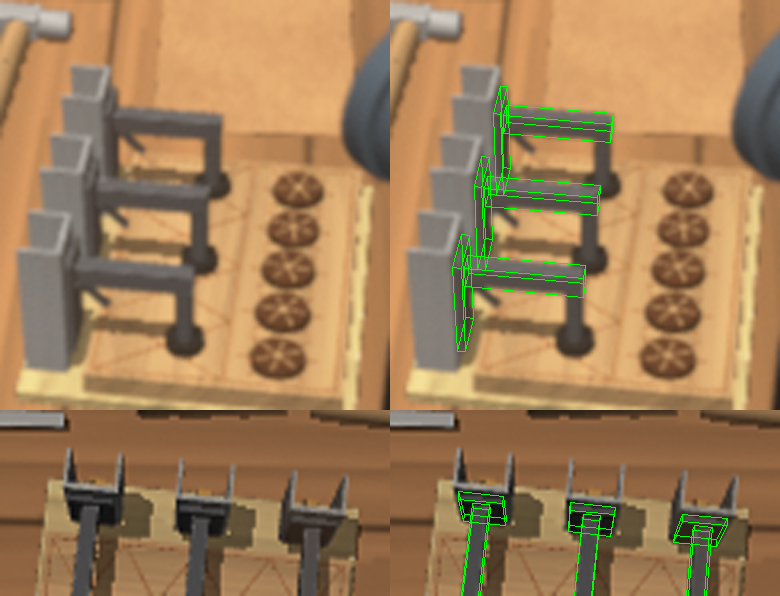

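The last picture shows the three brackets matching the home-pose overlay, with arm front ends at (220,118), (207,192) and (192,270). All five discs are seated, and the gripper is clear.

```bash
python3 -c "
from station import workorder
print(workorder.hand_in())"
```

```text
the job is handed in; nothing more can be done
None
```

The job is handed in at about 60 s on the robot clock: all five dark discs are in the pockets and all three brackets are pushed down to their stops on the posts. The last pictures match both, the gripper is empty, and the arm never went near the hammer, chisel or offcut; the hand-in gave no verdict, and the catches can't be seen directly.

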